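# Set the washed stoppers out to dry and start the timer

### The arm

A 6-joint arm with a two-finger parallel gripper is mounted at the origin on the work surface. World frame = base frame: x ahead of the robot, y to its left, z up, the work surface at z = 0. Lengths are in m, angles in rad, forces in N, time in s.
With the tool pointing down it reaches from about 0.3 to 0.75 m from the base axis. Payload 8.5 kg.
Tool frame: the origin (TCP) lies between the finger pads; the fingertips stand 25 mm ahead of it and the grasp point (between the pads) lies 6 mm ahead of it; z points along the fingers, y is the line along which they close (so a half turn about z gives the same grasp; the last joint's range is limited). The gripper opens to 85 mm and grips with 20 to 120 N. Pads are 22 mm wide; open, the fingers measure 114 mm over their backs; the gripper's body (76 mm by 85 mm) begins 54 mm behind the grasp point. The pads swing forward as they close: fully open they stand 13 mm farther back than shut.
Start: joints at [-1.506, 0.381, 1.297, -0, 1.464, -0.215], TCP at [0.152, -0.529, 0.256] pointing down, gripper open.
Joint ranges: [-3.11, 3.11], [-0.89, 2.33], [0.22, 2.48], [-1.42, 4.56], [0.17, 2.85], [-2.88, 2.88]. Speed limits (rad/s): [2.39, 2.39, 3.14, 3.14, 3.14, 3.14].

### API

Orientations are given as a 3x3 rotation matrix whose columns are the frame's x, y, z axes.
In Python, from plant import * gives the robot as it stands.
- The arm moves only by the shell command python3 -m pendant 'ROWS' [FORCE]. ROWS is JSON, one flat list of numbers, 7 for each row, row after row: the shift along the world's x, y, z in units of 25 mm (1.0 is 25 mm), then the turn, a rotation vector about the world's x, y, z in units of 5 degrees (1.0 is 5 degrees), then the opening, from 0 (shut) to 1 (fully open). A call has 1 to 12 rows; each row is the pose to reach, as a shift and turn from the pose commanded when the call began; what a row does not reach only later rows make up. A row lasts 1/12 s, in which the tool goes at most 41.7 mm and 7.16 degrees, less where a joint would pass 70% of its speed; a pose out of reach is approached as far as the arm can. A call with a gripper value outside its range is refused whole. The fingers move at their own pace and stop on an object; FORCE is the grip in N (left out, the last holds). Time passes only in rows, so rows that repeat a pose let the fingers close. It gives the time, the measured TCP pose, the force, the opening and the grip force at its end, in the units of the state.
- observe(): the state, without advancing time (a new reading comes with each control period).
- snapshot(name): name is "scene" or "side" or "wrist"; returns a dict with "image" (420x560x3 uint8, red, green, blue), "depth" (420x560 float32, m along the optical axis (not along the pixel's ray), 0 where there is no reading), "camera_matrix" (3x3 intrinsics, pixels), "eye" and "rotation" of the camera in the world. Camera axes: x right, y down, z forward; pixel columns grow to the right and rows downward; lengths in m; the calibration is good to about 2 mm. A picture is of the moment at which its call begins.
- job_done(): hands the job in; it is judged then, once.
The state is a dict: "t": time; "q": joint angles; "joint_velocities": joint speeds; "tau": joint torques, N m; "eef_pos": TCP position; "tcp_rot": TCP orientation; "contact_force": force on the tool from outside, world axes, zero at the start; "torque": the same for the moment, N m; "opening": finger opening in m; "finger_force": force on a finger pad.
Only numpy, scipy, OpenCV 4.12 (cv2) and the standard library are available. Lean on these libraries where they do the work, as an engineer would, in place of code of your own. Each camera call takes 0.05 s, during which the arm holds its last target. There are 200 camera calls.

### The job

First lift the empty draining basket out of the white tray and stand it upright on the blue pad. Then spread the heap of rubber stoppers over the whole tray in one even layer, none on top of another, with some in every quarter of the tray and at least 15 mm clear between any two. Once they are spread, wind the timer's brass key clockwise all the way to its stop, then push its red start lever fully over to the other side; leave the other things on the bench alone.

Things in the scene. Friction and masses are not known exactly. Their poses are not given: they have to be found in the camera images.
- tray_in (a point): Centre of the inner floor of the white plastic tray, which is fixed to the bench. The floor inside is 240 mm along this point's x and 290 mm along its y, 5 mm above the bench; the walls are 5 mm thick and rise 19 mm above the floor.
- pad: Blue absorbent pad, fixed to the bench, 150 mm (its x) by 120 mm (its y) by 4 mm thick; origin at the centre of its underside.
- basket: Small grey draining basket, 110 mm (x) by 70 mm (y) by 40 mm deep, 150 g, with a blue arched handle; origin at the centre of its underside, z up. At the start it stands empty in one half of the tray.
- basket_handle (a point): Middle of the basket's straight blue handle bar, 74 mm above the basket's underside. The bar runs 110 mm along the basket's x and is 12 mm thick and 12 mm high, with 28 mm of open space between the rim and the bar.
- key_grip (a point): Brass wing key on top of the timer: a point on its upright axis, 26 mm above the timer's top. The wing is 46 mm long along this point's x, 10 mm thick along its y, and extends from 12 to 36 mm above the timer's top. The timer is a white box fixed to the bench, 110 mm by 170 mm by 50 mm high.
- key (a joint): Turn of the key in rad: it grows clockwise seen from above, from 0 (run down) to a stop at 7.0 (fully wound). It is sprung, but its brake holds it where it is released; it starts partly wound.
- start (a joint): Swing of the timer's start lever in rad: about 0 leaning to the timer's -x side (off), 1.0 leaning to its +x side (started). It stays where it is left.
- start_tip (a point): Centre of the red ball (26 mm across) at the tip of the start lever. The lever is 45 mm long from a pivot at the level of the timer's top; pivot axis along the timer's y. The ball is 39 mm above the timer's top at either end of the swing. The lever stands 90 mm from the key's axis.
- timer: The white clockwork timer; origin at the centre of its underside, z up; the key's axis is at its y = -40 mm and the lever's pivot at its y = +50 mm (both x = 0).
- dish: Bystander: closed culture dish, 90 mm across, 14 mm high.
- sample: Bystander: small sample jar with a green cap, 38 mm across, 85 mm high.
- marker: Bystander: black marker pen lying down, 134 mm long, 14 mm thick.
- stopper1_mid (a point): Middle of reddish-brown rubber stopper 1: a tapered plug 34 mm across at the foot, 30 mm at the top, 28 mm high, 30 g; this point is 14 mm above the underside, z along the plug's axis.
- stopper2_mid (a point): Middle of reddish-brown rubber stopper 2: a tapered plug 34 mm across at the foot, 30 mm at the top, 28 mm high, 30 g; this point is 14 mm above the underside, z along the plug's axis.
- stopper3_mid (a point): Middle of reddish-brown rubber stopper 3: a tapered plug 34 mm across at the foot, 30 mm at the top, 28 mm high, 30 g; this point is 14 mm above the underside, z along the plug's axis.
- stopper4_mid (a point): Middle of reddish-brown rubber stopper 4: a tapered plug 34 mm across at the foot, 30 mm at the top, 28 mm high, 30 g; this point is 14 mm above the underside, z along the plug's axis.
- stopper5_mid (a point): Middle of reddish-brown rubber stopper 5: a tapered plug 34 mm across at the foot, 30 mm at the top, 28 mm high, 30 g; this point is 14 mm above the underside, z along the plug's axis.
- stopper6_mid (a point): Middle of reddish-brown rubber stopper 6: a tapered plug 34 mm across at the foot, 30 mm at the top, 28 mm high, 30 g; this point is 14 mm above the underside, z along the plug's axis.
- stopper7_mid (a point): Middle of reddish-brown rubber stopper 7: a tapered plug 34 mm across at the foot, 30 mm at the top, 28 mm high, 30 g; this point is 14 mm above the underside, z along the plug's axis.
- stopper8_mid (a point): Middle of reddish-brown rubber stopper 8: a tapered plug 34 mm across at the foot, 30 mm at the top, 28 mm high, 30 g; this point is 14 mm above the underside, z along the plug's axis. May be absent.
- stopper9_mid (a point): Middle of reddish-brown rubber stopper 9: a tapered plug 34 mm across at the foot, 30 mm at the top, 28 mm high, 30 g; this point is 14 mm above the underside, z along the plug's axis. May be absent.
- stopper10_mid (a point): Middle of reddish-brown rubber stopper 10: a tapered plug 34 mm across at the foot, 30 mm at the top, 28 mm high, 30 g; this point is 14 mm above the underside, z along the plug's axis. May be absent.

How it is judged:
By the outcome, as a careful person would: the job done as asked, in the order asked, and still so for the second after the job is handed in, with the robot touching nothing.
Of stopper8, stopper9, stopper10 only 1 to 3 are there at a start; the rules pass over those that are not, and their reading is None.
At some moment in a run one of stopper1, stopper2, stopper3, stopper4, stopper5, stopper6, stopper7, stopper8, stopper9, stopper10 may be knocked a few centimetres aside while the robot is not near it.
Once in a run the grip may slacken for a moment while it holds something.
It also fails if it takes over 210 s, if anything falls off the work surface, if the arm or the gripper's body presses on something with over 40 N, if the wrist force passes 120 N, or if a joint passes its speed limit or range.

## Working session

There is one attempt and no reset: what is moved stays moved. The work goes in short steps, Python scripts to look and compute and a shell command to move; the robot and the scene stay as the last step left them, time stands still between calls to the robot, and variables do not carry over. Pictures are saved under pics/ and viewed, at most 14 in all, crops included, and the job is handed in when it is done.

```bash
ls; mkdir -p pics
python3 - <<'E'
from plant import *
import cv2
s=observe();print(s['t'],s['eef_pos'],s['tcp_rot'],s['opening'])
for n in("scene","side"):
    d=snapshot(n);cv2.imwrite(f'pics/{n}0.png',d['image'][:,:,::-1]);print(n,d['eye'],d['rotation'].tolist(),d['camera_matrix'].tolist())
E
```

```text
pics
0.0 [ 0.15187691 -0.52835093  0.25569103] [[ 9.61117873e-01  2.76138421e-01 -7.67703640e-05]
 [ 2.76138226e-01 -9.61116783e-01  1.48653090e-03]
 [ 3.36703010e-04 -1.44993065e-03 -9.99998892e-01]] 0.08540998377482584
scene [0.9789083  0.78521318 0.89972323] [[-0.8477412655116532, 0.3524423040758953, -0.3963826043690294], [0.530366442974307, 0.572828504335479, -0.6249631515438001], [0.006795801312683168, -0.7400350849239866, -0.6725339323529081]] [[516.2262317039964, 0.0, 268.7351472719023], [0.0, 516.2262317039964, 219.1124432252255], [0.0, 0.0, 1.0]]
side [0.3801668  0.88154059 1.15437895] [[-0.9924405212277354, -0.08854446327461638, 0.08498052629062208], [-0.12232754863691475, 0.7694876475203953, -0.6268370850213083], [-0.009888512006579092, -0.6324939828464282, -0.7745021491212002]] [[457.44729084809967, 0.0, 282.02221763782245], [0.0, 457.44729084809967, 208.38186079825252], [0.0, 0.0, 1.0]]
```

View pics/scene0.png

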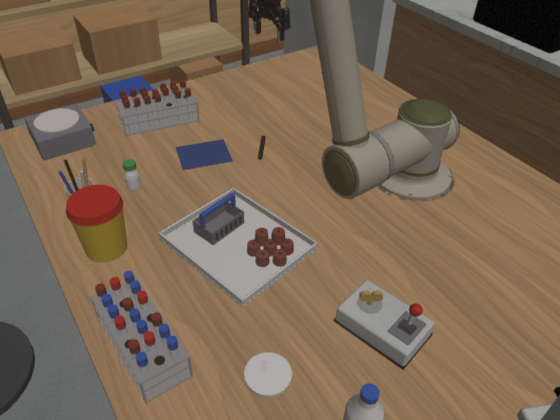

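View pics/side0.png

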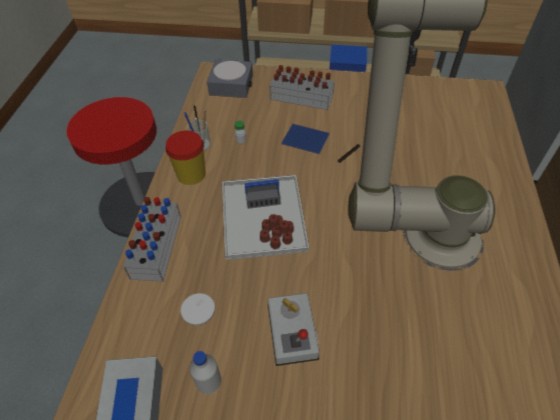

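Scene view: tray centred at (238,243), basket (218,218) with its blue handle (218,208), stoppers round (270,247), pad (204,154), timer (385,322), key (371,297), red ball (416,310). Side view: tray (263,216), basket (263,192), stoppers (277,231), pad (306,138), timer (293,328), key (290,306), ball (303,335).

```bash
cat > h.py <<'E'
import numpy as np, cv2
from plant import *
np.set_printoptions(precision=4,suppress=True)
def cloud(d):
    z=d['depth'];v,u=np.mgrid[:z.shape[0],:z.shape[1]]
    K=d['camera_matrix'];r=np.stack([(u-K[0,2])/K[0,0],(v-K[1,2])/K[1,1],np.ones(z.shape)],-1)@np.array(d['rotation']).T
    return r*z[...,None]+d['eye'], r       # points, rays
def plane(d,uv,h):
    K=d['camera_matrix'];uv=np.atleast_2d(uv).astype(float)
    r=np.c_[(uv[:,0]-K[0,2])/K[0,0],(uv[:,1]-K[1,2])/K[1,1],np.ones(len(uv))]@np.array(d['rotation']).T
    return d['eye']+r*((h-d['eye'][2])/r[:,2])[:,None]
def ray2(d1,uv1,d2,uv2):
    A=np.zeros((3,3));b=np.zeros(3);rs=[]
    for d,uv in((d1,uv1),(d2,uv2)):
        p0=plane(d,uv,0)[0]-d['eye'];p0/=np.linalg.norm(p0);M=np.eye(3)-np.outer(p0,p0);A+=M;b+=M@d['eye']
        rs.append(M)
    x=np.linalg.solve(A,b);return x,[np.linalg.norm(M@(x-d['eye'])) for M,d in zip(rs,(d1,d2))]
def hsv(d,lo,hi):
    return cv2.inRange(cv2.cvtColor(np.ascontiguousarray(d['image']),cv2.COLOR_RGB2HSV),np.array(lo),np.array(hi))
def blobs(m,amin=20):
    n,l,st,c=cv2.connectedComponentsWithStats(m);return [(l==i,c[i],st[i,4]) for i in range(1,n) if st[i,4]>=amin]
def rect(p):
    (c,s,a)=cv2.minAreaRect((np.asarray(p)[:,:2]*1000).astype(np.float32));return np.round(c,1),np.round(s,1),round(a,1)
E
python3 - <<'E'
from h import *
for n in("scene","side"):
    d=snapshot(n);P,_=cloud(d);print(n)
    near=(abs(P[...,0]-.45)<.4)&(abs(P[...,1])<.6)&(P[...,2]<.2)&(P[...,2]>-.02)
    for nm,lo,hi in(("blue",(105,110,40),(130,255,255)),("brown/red",(0,110,50),(6,255,255)),("yellow",(12,120,80),(28,255,255))):
        for m,c,a in blobs(hsv(d,lo,hi)*near.astype(np.uint8),25):
            if a>4000: continue
            q=P[m];print(nm,c.round(1),a,'med',np.median(q,0),'z',np.percentile(q[:,2],[2,98]),rect(q))
    # white things
    w=hsv(d,(0,0,165),(179,40,255))*near.astype(np.uint8)
    for m,c,a in blobs(w,150):
        q=P[m];print('white',c.round(1),a,'med',np.median(q,0),np.percentile(q[:,2],[2,98]),rect(q))
E
```

```text
scene
blue [186.6 150.3] 69 med [ 0.4983 -0.442   0.0046] z [0.001  0.0093] (array([ 497.7, -435.4]), array([39.5, 67.7]), 5.8)
blue [200.6 155.4] 26 med [ 0.4749 -0.3946  0.0048] z [0.0009 0.0084] (array([ 473.6, -390.8]), array([17.5, 46.1]), 3.5)
blue [183.1 156.8] 29 med [ 0.5226 -0.4148  0.004 ] z [0.0003 0.0075] (array([ 521.5, -411.6]), array([54.1, 17.5]), 84.9)
blue [196.4 164.1] 29 med [ 0.5045 -0.3591  0.0041] z [0.0003 0.0079] (array([ 505.8, -357.6]), array([38.9, 26.8]), 29.2)
blue [216.9 205.4] 205 med [ 0.5784 -0.0824  0.0839] z [0.0602 0.0883] (array([575.9, -83.3]), array([108.9,  14.4]), 16.3)
blue [132.5 281.3] 141 med [0.8442 0.0672 0.1091] z [0.0953 0.1121] (array([842.7,  59.7]), array([14.1, 49.7]), 0.4)
blue [167.9 336. ] 218 med [0.8367 0.2181 0.109 ] z [0.0929 0.1128] (array([836.5, 218.7]), array([18., 51.]), 1.4)
blue [370.  392.8] 266 med [0.6217 0.5211 0.1596] z [0.1502 0.1621] (array([620.8, 520.1]), array([28.2, 26.4]), 71.4)
brown/red [103.3 201.3] 1045 med [ 0.8216 -0.1558  0.1498] z [0.1325 0.1529] (array([ 799.2, -257.4]), array([312.6,  90.1]), 8
[... 2130 characters left out ...]
 0.1124 0.1084] z [0.0942 0.1135] (array([840.9, 110. ]), array([13.7, 21. ]), 61.3)
brown/red [276.5 229.6] 609 med [0.5096 0.0629 0.0337] z [0.0142 0.0633] (array([509.5,  57.7]), array([ 92.4, 107.7]), 1.6)
brown/red [156.  235.4] 39 med [0.8365 0.1742 0.1087] z [0.0992 0.1136] (array([837.4, 171.3]), array([22.1, 16.2]), 86.1)
brown/red [302.4 334. ] 79 med [0.3984 0.4129 0.099 ] z [0.0862 0.1044] (array([398.4, 410.9]), array([21.7, 20.4]), 9.2)
yellow [191.8 170.1] 557 med [ 0.8136 -0.1217  0.0704] z [0.0015 0.1297] (array([ 810.5, -131. ]), array([85.9, 35.2]), 39.3)
yellow [289.8 305. ] 82 med [0.4384 0.3296 0.0808] z [0.0646 0.0882] (array([437.9, 328.7]), array([ 9.2, 43.8]), 55.9)
```

```bash
python3 -m pendant '[14,20,4,0,0,0,1, 14,20,4,0,0,0,1, 14,20,4,0,0,0,1, 14,20,4,0,0,0,1, 14,20,4,0,0,0,1, 14,20,4,0,0,0,1, 14,20,4,0,0,0,1, 14,20,4,0,0,0,1, 14,20,4,0,0,0,1, 14,20,4,0,0,0,1, 14,20,4,0,0,0,1, 14,20,4,0,0,0,1]'
python3 - <<'E'
from h import *
s=observe();print(s['t'],s['eef_pos'],s['tcp_rot'])
d=snapshot("wrist");print(d['eye'],d['rotation'],d['camera_matrix'][0])
R=s['tcp_rot'];print('cam in tcp',R.T@(d['eye']-s['eef_pos']));print(R.T@d['rotation'])
cv2.imwrite('pics/w1.png',d['image'][:,:,::-1])
E
```

```text
t: 1.2
eef_pos: [0.4355, -0.1223, 0.3376]
tcp_rot: [[0.961, 0.276, 0.0], [0.276, -0.961, -0.0], [0.0, 0.0, -1.0]]
contact_force: [1.4, -0.9, 0.5]
opening: 0.0854
finger_force: 0.0
1.2 [ 0.4355 -0.1223  0.3376] [[ 0.9611  0.2761  0.0002]
 [ 0.2761 -0.9611 -0.0002]
 [ 0.0002  0.0002 -1.    ]]
[ 0.5006 -0.1024  0.4547] [[ 0.2765 -0.9256 -0.2587]
 [-0.961  -0.2665 -0.0734]
 [-0.001   0.2689 -0.9632]] [344.1202   0.     279.3032]
cam in tcp [ 0.0681 -0.0011 -0.1171]
[[ 0.0004 -0.9631 -0.269 ]
 [ 1.      0.0007 -0.001 ]
 [ 0.0012 -0.269   0.9631]]
```

View pics/w1.png

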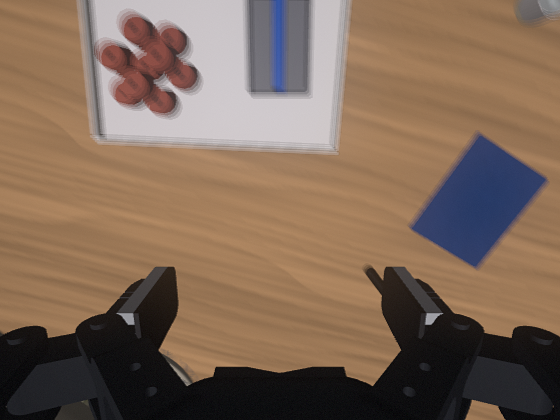

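Wrist view (blurred, the arm was moving): stoppers (145,65), basket (280,45), pad (480,200). I move on so the tray sits in the middle.

```bash
python3 -m pendant '[6,4,1,0,0,0,1, 6,4,1,0,0,0,1, 6,4,1,0,0,0,1, 6,4,1,0,0,0,1, 6,4,1,0,0,0,1, 6,4,1,0,0,0,1, 6,4,1,0,0,0,1, 6,4,1,0,0,0,1]'
python3 - <<'E'
from h import *
d=snapshot("wrist");P,_=cloud(d);np.savez('w2.npz',**d)
cv2.imwrite('pics/w2.png',d['image'][:,:,::-1])
for nm,lo,hi in(("blue",(105,110,40),(130,255,255)),("white",(0,0,150),(179,60,255))):
  for m,c,a in blobs(hsv(d,lo,hi),300):
    q=P[m];print(nm,c.round(1),a,np.median(q,0),np.percentile(q[:,2],[2,98]),rect(q), 'hplane',rect(plane(d,np.argwhere(m)[:,::-1],np.median(q[:,2]))))
E
```

```text
t: 1.92
eef_pos: [0.5843, -0.0248, 0.362]
tcp_rot: [[0.961, 0.276, -0.001], [0.276, -0.961, -0.0], [-0.001, -0.0, -1.0]]
contact_force: [0.8, -1.4, 0.4]
opening: 0.0853
finger_force: 0.0
blue [325.7 195.8] 903 [ 0.5784 -0.0817  0.0842] [0.0809 0.0859] (array([597.1, -67.5]), array([157.2,  44. ]), 34.4) hplane (array([575.2, -82.5]), array([107.5,  12. ]), 15.7)
blue [496.3 295.9] 4701 [ 0.4864 -0.3986  0.0031] [0.0013 0.0051] (array([ 530.6, -224.2]), array([486.4, 110.5]), 74.3) hplane (array([ 480.9, -399.1]), array([119.6, 110. ]), 75.5)
white [25.3 18.6] 2021 [0.6742 0.323  0.0144] [0.0123 0.0164] (array([675.9, 179. ]), array([ 57.1, 367.3]), 0.7) hplane (array([671.9, 320.8]), array([44.7, 72. ]), 16.0)
white [270.   85.2] 836 [0.6818 0.0157 0.0233] [0.0214 0.025 ] (array([664. ,  18.4]), array([ 38.9, 307.2]), 13.5) hplane (array([681.6,  18.3]), array([  4.1, 298.2]), 13.5)
white [155.2 169.3] 505 [0.5399 0.1363 0.0235] [-0.0009  0.0254] (array([562.1, 117.1]), array([148.3, 261.1]), 65.2) hplane (array([528.3, 132.9]), array([236.7,   3.9]), 13.5)
white [265.  163.7] 26858 [ 0.593  -0.005   0.0045] [0.0027 0.0064] (array([562.2, -10.9]), array([241.4, 292.1]), 13.5) hplane (array([562.4, -10.9]), array([240.6, 291.1]), 13.5)
white [376.4 178.4] 546 [ 0.6103 -0.1507  0.0231] [0.0214 0.0249] (array([ 579.2, -119.6]), array([230.6, 138.5]), 27.5) hplane (array([ 597.5, -154. ]), array([236.1,   4.4]), 13.5)
white [ 10.  209.3] 1246 [0.4381 0.2988 0.0498] [0.0481 0.0518] (array([551.9, 178.8]), array([ 97.7, 404.5]), 41.6) hplane (array([446.2, 295.6]), array([106.3,  31.2]), 3.7)
white [263.6 266. ] 551 [ 0.4436 -0.041   0.0234] [-0.0003  0.0251] (array([473.1,  -8.8]), array([248.9, 250.3]), 46.4) hplane (array([443.7, -39.6]), array([  4.2, 296.5]), 13.6)
```

View pics/w2.png

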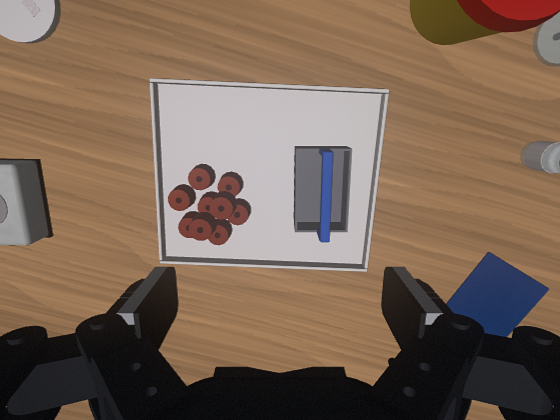

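Wrist view: the tray is centred near (265,175), with the basket on the right and its bar at (325,196), and nine or ten stoppers on the left around (210,205). Tray and handle measurements match the stated sizes (240x291 mm floor, bar 107x12 mm, top at z≈0.085).

```bash
python3 -m pendant '[-0.36,-2.3,-8,0,0,0,1, -0.36,-2.3,-8,0,0,0,1, -0.36,-2.3,-8,0,0,0,1, -0.36,-2.3,-8,0,0,0,1, -0.36,-2.3,-8,0,0,0,1, -0.36,-2.3,-8,0,0,0,1, -0.36,-2.3,-8,0,0,0,1, -0.36,-2.3,-9,0,0,0,1, -0.36,-2.3,-10,0,0,0,1, -0.36,-2.3,-11.1,0,0,0,1, -0.36,-2.3,-11.1,0,0,0,1, -0.36,-2.3,-11.1,0,0,0,1]'
python3 - <<'E'
from h import *
d=snapshot("side");P,_=cloud(d)
for nm,lo,hi in(("blue",(105,110,40),(130,255,255)),):
  for m,c,a in blobs(hsv(d,lo,hi),100):
    if a<3000: print(c.round(1),a,rect(plane(d,np.argwhere(m)[:,::-1],0.004)))
d=snapshot("scene")
for m,c,a in blobs(cv2.morphologyEx(hsv(d,(105,70,20),(130,255,255)),cv2.MORPH_CLOSE,np.ones((5,5))),300):
    if a<3000: print(c.round(1),a,rect(plane(d,np.argwhere(m)[:,::-1],0.004)))
for n in ("scene","side"):  # marker
    d=snapshot(n);P,_=cloud(d);near=(abs(P[...,0]-.35)<.15)&(abs(P[...,1]+.33)<.2)&(P[...,2]<.03)
    for m,c,a in blobs(hsv(d,(0,0,0),(179,255,45))*near.astype(np.uint8),15): print('dark',c,a,rect(P[m]))
E
```

```text
t: 2.97
eef_pos: [0.5768, -0.0818, 0.087]
tcp_rot: [[0.961, 0.276, 0.002], [0.276, -0.961, -0.001], [0.002, 0.001, -1.0]]
contact_force: [-0.6, -1.0, 0.2]
opening: 0.0856
finger_force: 0.0
[335.4  51.8] 168 (array([ 372.1, -964.1]), array([150.6,  59.2]), 89.7)
[309.5 141.9] 441 (array([ 450.2, -385.9]), array([101.2, 113. ]), 75.2)
[199.4 357.8] 133 (array([656.6, 465.6]), array([28.2, 34.9]), 13.1)
[124.9 399. ] 888 (array([812.9, 586.7]), array([52.2, 98. ]), 11.4)
[123.5  87.5] 683 (array([ 524. , -909.2]), array([173.8, 124.7]), 0.3)
[187.  155.4] 353 (array([ 508.6, -409.5]), array([116. ,  54.5]), 73.0)
dark [341.6471 158.4706] 17 (array([ 323.3, -292.4]), array([32.5, 10.2]), 61.3)
```

```bash
python3 -m pendant '[0,0,0,0,0,0,0, 0,0,0,0,0,0,0, 0,0,0,0,0,0,0, 0,0,0,0,0,0,0, 0,0,0,0,0,0,0, 0,0,0,0,0,0,0, 0,0,0,0,0,0,0, 0,0,0,0,0,0,0]' 60
python3 - <<'E'
from h import *
for n in("side","scene"):
    d=snapshot(n);d['image']=cv2.imread(f'pics/{n}0.png')[:,:,::-1]
    m=cv2.morphologyEx(hsv(d,(100,70,20),(130,255,255)),cv2.MORPH_CLOSE,np.ones((5,5)))
    for m,c,a in blobs(m,300):
        if a<3000:
            w=plane(d,np.argwhere(m)[:,::-1],0.004);print(n,c.round(1),a,rect(w),w.mean(0))
E
```

```text
t: 3.83
eef_pos: [0.5757, -0.0819, 0.0845]
tcp_rot: [[0.961, 0.276, -0.0], [0.276, -0.961, 0.0], [-0.0, -0.0, -1.0]]
contact_force: [0.5, -0.5, -0.8]
opening: 0.0107
finger_force: 61.1
side [348.3  57.5] 928 (array([ 320.8, -941.9]), array([165.8, 198.6]), 0.3) [ 0.3202 -0.9412  0.004 ]
side [305.1 138.2] 827 (array([ 462.7, -394.3]), array([115.4, 145.2]), 75.5) [ 0.4624 -0.3932  0.004 ]
side [147.3 232.1] 381 (array([916.8,  88.8]), array([ 36.9, 223.9]), 27.8) [0.9139 0.0921 0.004 ]
side [125.  398.9] 920 (array([813. , 586.2]), array([53.7, 98.9]), 11.4) [0.8127 0.5871 0.004 ]
scene [123.5  87.5] 683 (array([ 524. , -909.2]), array([173.8, 124.7]), 0.3) [ 0.5216 -0.9117  0.004 ]
scene [203.2 154. ] 1086 (array([ 462.8, -397.5]), array([115.4, 145.6]), 75.5) [ 0.4638 -0.396   0.004 ]
scene [216.8 207. ] 319 (array([ 544.4, -151. ]), array([148.5,  46.2]), 16.3) [ 0.5421 -0.1601  0.004 ]
scene [369.4 393.4] 301 (array([548.1, 466.2]), array([40.5, 32. ]), 50.4) [0.5483 0.4661 0.004 ]
```

```bash
python3 -m pendant '[0,0,1,0,0,0,0, 0,0,2.5,0,0,0,0, 0,0,4,0,0,0,0, 0,0,4,0,0,0,0, -1,-2,4,0,0,-1,0, -1.8,-3.5,4,0,0,-2,0, -2.3,-5,4,0,0,-3,0, -2.8,-6.5,4,0,0,-4,0, -3.3,-8,4,0,0,-5,0, -3.8,-9.5,4,0,0,-6.1,0, -4.2,-11,4,0,0,-6.1,0, -4.52,-12.56,4,0,0,-6.1,0]' 80
python3 -m pendant '[0,0,0,0,0,0,0, 0,0,0,0,0,0,0, 0,0,0,0,0,0,0]'
python3 - <<'E'
from h import *
d=snapshot("wrist");P,_=cloud(d);cv2.imwrite('pics/w3.png',d['image'][:,:,::-1])
for m,c,a in blobs(hsv(d,(105,110,40),(130,255,255)),100): print(c,a,np.median(P[m],0),rect(P[m]))
E
```

```text
t: 4.93
eef_pos: [0.4619, -0.396, 0.1845]
tcp_rot: [[0.968, -0.251, -0.0], [-0.251, -0.968, 0.0], [-0.0, -0.0, -1.0]]
contact_force: [0.8, -0.0, -1.1]
opening: 0.0107
finger_force: 80.6
t: 5.18
eef_pos: [0.4631, -0.3938, 0.1842]
tcp_rot: [[0.968, -0.25, -0.0], [-0.25, -0.968, 0.001], [-0.001, -0.001, -1.0]]
contact_force: [0.1, 0.6, -1.8]
opening: 0.0105
finger_force: 80.6
[283.075  125.5555] 4803 [ 0.5206 -0.4101  0.0035] (array([ 519.4, -410. ]), array([118.6,  29.5]), 75.3)
[279.1129 257.6015] 6943 [ 0.4817 -0.3972  0.1847] (array([ 412., -376.]), array([ 16.5, 243.2]), 73.5)
```

View pics/w3.png

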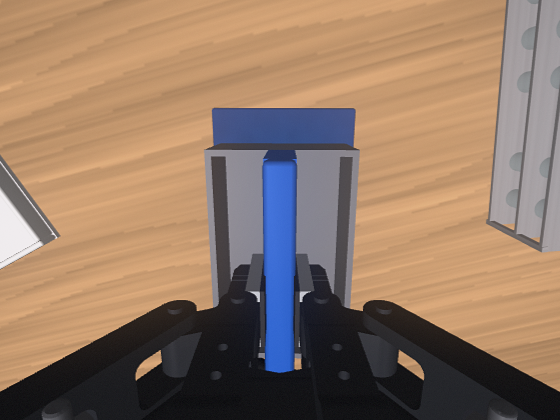

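The basket hangs upright, parallel to the pad, whose edge shows at (283,125). Next I lower it, release and retreat.

```bash
python3 -m pendant '[0,0,-1,0,0,0,0, 0,0,-2,0,0,0,0, 0,0,-3,0,0,0,0, 0,0,-3.5,0,0,0,0, 0,0,-3.8,0,0,0,0, 0,0,-4.0,0,0,0,0, 0,0,-4.02,0,0,0,0, 0,0,-4.02,0,0,0,0]'
python3 -m pendant '[0,0,0,0,0,0,0.4, 0,0,0,0,0,0,0.5, 0,0,0,0,0,0,0.5, 0,0,0,0,0,0,0.5, 0,0,2,0,0,0,0.5, 0,0,4,0,0,0,0.7, 0.5,1,6,0,0,0,1, 1.5,3,8,0,0,1,1, 2,4.5,9.5,0,0,2,1, 2.5,6,10.5,0,0,3,1, 3,7.5,11,0,0,4,1, 3.5,9,11,0,0,5,1]'
python3 -m pendant '[1.6,6,0,0,0,0.6,1, 1.6,6,0,0,0,0.6,1, 1.6,6,0,0,0,0.6,1, 1.6,6,0,0,0,0.6,1, 1.6,6,0,0,0,0.6,1, 1.6,6,0,0,0,0.6,1, 1.6,6,0,0,0,0.6,1, 1.6,6,0,0,0,0.6,1]'
python3 - <<'E'
from h import *
d=snapshot("wrist");P,_=cloud(d);cv2.imwrite('pics/w4.png',d['image'][:,:,::-1]);np.savez('w4.npz',**d)
i=d['image'];print('brown depth cloud')
m=hsv(d,(0,90,40),(8,255,255))*((P[...,2]<.09)&(np.hypot(P[...,0]-.56,P[...,1])<.22)).astype(np.uint8)
top=((P[...,2]>.028)&(m>0)).astype(np.uint8)
for b,c,a in blobs(top,30): print(c.round(),a,np.median(P[b],0),rect(P[b]))
s=snapshot("side");Q,_=cloud(s)
for b,c,a in blobs(hsv(s,(105,110,40),(130,255,255)),60): 
    if a<3000: print('blue',c,a,np.median(Q[b],0),rect(Q[b]))
u,v,w,h=cv2.boundingRect(m);cv2.imwrite('pics/crop4.png',cv2.resize(i[v-10:v+h+10,u-10:u+w+10,::-1],None,fx=5,fy=5,interpolation=cv2.INTER_CUBIC)[:600,:800]);print(u,v,w,h)
E
```

```text
t: 5.9
eef_pos: [0.4636, -0.3941, 0.0849]
tcp_rot: [[0.968, -0.249, 0.001], [-0.249, -0.968, -0.001], [0.001, 0.001, -1.0]]
contact_force: [0.1, -0.6, -1.5]
opening: 0.0109
finger_force: 80.6
t: 6.9
eef_pos: [0.5296, -0.2294, 0.3361]
tcp_rot: [[0.983, 0.186, 0.003], [0.186, -0.983, -0.002], [0.003, 0.003, -1.0]]
contact_force: [1.1, -0.0, 0.5]
opening: 0.0856
finger_force: 0.0
t: 7.57
eef_pos: [0.5691, -0.0814, 0.3333]
tcp_rot: [[0.973, 0.232, -0.0], [0.232, -0.973, -0.0], [-0.0, 0.0, -1.0]]
contact_force: [-0.4, -0.5, 0.5]
opening: 0.0851
finger_force: 0.0
brown depth cloud
[150. 164.] 413 [0.545  0.0753 0.0327] (array([544.8,  75.4]), array([28.2, 28.1]), 16.8)
[183. 169.] 327 [0.5471 0.0355 0.0327] (array([547.4,  35.7]), array([29. , 22.8]), 89.0)
[131. 188.] 406 [0.5094 0.0945 0.0327] (array([509.1,  95.1]), array([28.9, 28.2]), 27.2)
[178. 196.] 920 [0.5162 0.031  0.0373] (array([517.3,  35. ]), array([68.1, 38.1]), 85.5)
[149. 218.] 593 [0.4838 0.0595 0.0603] (array([481.4,  64.3]), array([28.8, 51.4]), 32.1)
[177. 225.] 301 [0.4741 0.0319 0.0328] (array([474.4,  31.8]), array
[... 170 characters left out ...]
0.3577  0.0038] (array([461.5, 224.4]), array([ 159.8, 1314.6]), 0.1)
blue [165.025 205.9  ] 80 [0.842  0.0662 0.1087] (array([626.2, 460. ]), array([ 27.8, 975.7]), 28.6)
blue [142.6588 213.0235] 85 [0.9006 0.1005 0.1084] (array([1107.6, -232.2]), array([ 30.8, 820.3]), 32.1)
blue [146.9565 230.8587] 92 [0.8677 0.1518 0.1086] (array([877.1, 147.2]), array([33.6, 72.4]), 6.0)
blue [151.6961 249.8922] 102 [0.8346 0.2133 0.1085] (array([843.1, 210.7]), array([33.4, 71.1]), 2.6)
blue [199.406  357.7895] 133 [0.6196 0.5226 0.1594] (array([619.6, 520.7]), array([24.8, 28.5]), 15.0)
blue [124.9257 399.0169] 888 [0.7828 0.6081 0.0823] (array([615., 745.]), array([ 88.9, 535.9]), 50.4)
119 152 87 84
```

View pics/crop4.png

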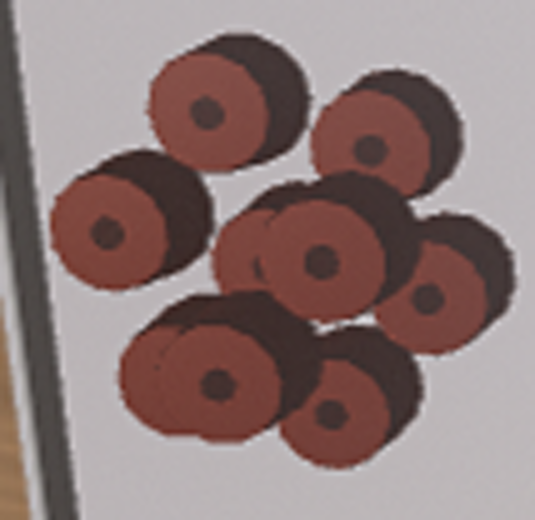

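The crop shows nine upright stoppers: seven on the floor, and two (crop holes at (321,262) and (218,385)) sitting on top of others. The basket's handle reads z≈0.08 over the pad, so it is standing.

```bash
cat >> h.py <<'E'
TC=np.array([.5623,-.0109]);TA=np.radians(13.5);TR=np.array([[np.cos(TA),-np.sin(TA)],[np.sin(TA),np.cos(TA)]])
tr=lambda p:(np.asarray(p)[:2]-TC)@TR      # world -> tray
tw=lambda p:TC+TR@np.asarray(p)            # tray -> world
def tops(d):
    """stopper tops: bright reddish faces, by height level; returns list (world xyz, n px)"""
    P,_=cloud(d);out=[]
    red=(hsv(d,(0,60,25),(10,255,255))>0)
    xy=(P[...,:2]-TC)@TR;ins=(abs(xy[...,0])<.13)&(abs(xy[...,1])<.155)
    for lo,hi in((.0295,.037),(.056,.066)):
        m=(red&ins&(P[...,2]>lo)&(P[...,2]<hi)).astype(np.uint8);m=cv2.morphologyEx(m,cv2.MORPH_CLOSE,np.ones((3,3)));m=cv2.morphologyEx(m,cv2.MORPH_OPEN,np.ones((3,3)))
        for b,c,a in blobs(m,40):
            uv=np.argwhere(b)[:,::-1];h=np.median(P[b][:,2]);w=plane(d,uv,h)
            (cx,cy),r=cv2.minEnclosingCircle((w[:,:2]*1000).astype(np.float32))
            out.append((np.r_[np.array([cx,cy])/1000,h],r,a))
    return out
E
python3 - <<'E'
from h import *
d=dict(np.load('w4.npz'))
for p,r,a in tops(d): print('world',p,'r',round(r,1),a,'tray',tr(p)*1000)
P,_=cloud(d)
for n,x,y in(('A',207,113),('B',371,150),('C',108,233),('D',321,262),('E',428,298),('F',218,385),('G',331,414),):
    uv=(109+x/5-.4,142+y/5-.4);h=.061 if n in'DF' else .033
    p=plane(d,uv,h)[0];print(n,p,tr(p)*1000,'depth z',P[int(uv[1]+5),int(uv[0]),2])
E
```

```text
world [0.5447 0.0749 0.0327] r 14.8 463 tray [ 2.9572 87.5753]
world [0.5446 0.0352 0.0327] r 14.8 381 tray [-6.4948 48.9188]
world [0.5099 0.0944 0.0327] r 15.5 469 tray [-26.3383 114.641 ]
world [0.5126 0.0613 0.0327] r 13.0 157 tray [-31.4304  81.7954]
world [0.5112 0.0151 0.0327] r 14.7 351 tray [-43.6257  37.2185]
world [0.4745 0.0762 0.0327] r 14.1 166 tray [-65.0432 105.2066]
world [0.4763 0.0335 0.0327] r 15.5 353 tray [-73.2627  63.2645]
world [0.5229 0.0348 0.0606] r 15.4 520 tray [-27.6458  53.6066]
world [0.4883 0.0533 0.0606] r 16.0 515 tray [-56.9833  79.7255]
A [0.5442 0.0753 0.033 ] [ 2.4992 88.0991] depth z 0.0351800286851261
B [0.5445 0.0352 0.033 ] [-6.5318 49.0161] depth z 0.03281666247784515
C [0.509  0.0952 0.033 ] [-27.1106 115.5837] depth z 0.03178341270858498
D [0.5221 0.0357 0.061 ] [-28.2386  54.6562] depth z 0.06119751423538827
E [0.5111 0.0155 0.033 ] [-43.6613  37.6095] depth z 0.03351747921457782
F [0.4869 0.0548 0.061 ] [-57.948   81.4875] depth z 0.0623980907425945
G [0.4753 0.0344 0.033 ] [-74.0115  64.3302] depth z 0.03393878157195507
```

```bash
python3 -m pendant '[-3.26,5.42,-8,0,0,-6,0.7, -3.26,5.42,-8,0,0,-6,0.7, -3.26,5.42,-8,0,0,-6,0.7, -3.26,5.42,-8,0,0,-6,0.7, -3.26,5.42,-8,0,0,-6,0.7, -3.26,5.42,-8,0,0,-6,0.7, -3.26,5.42,-8,0,0,-6,0.7, -3.26,5.42,-8,0,0,-6,0.7, -3.26,5.42,-9,0,0,-6,0.7, -3.26,5.42,-10,0,0,-6,0.7, -3.26,5.42,-10.8,0,0,-6,0.7, -3.26,5.42,-10.8,0,0,-6,0.7]' 40
python3 -m pendant '[0,0,0,0,0,0,0, 0,0,0,0,0,0,0, 0,0,0,0,0,0,0, 0,0,0,0,0,0,0, 0,0,0,0,0,0,0, 0,0,1,0,0,0,0, 0,0,2,0,0,0,0, 0,0,2,0,0,0,0]'
```

```text
t: 8.67
eef_pos: [0.4881, 0.0539, 0.0617]
tcp_rot: [[0.959, -0.285, -0.002], [-0.285, -0.959, 0.0], [-0.002, 0.001, -1.0]]
contact_force: [-1.0, -0.2, 0.1]
opening: 0.0598
finger_force: 0.0
t: 9.33
eef_pos: [0.49, 0.055, 0.1181]
tcp_rot: [[0.959, -0.283, 0.009], [-0.283, -0.959, -0.001], [0.009, -0.001, -1.0]]
contact_force: [0.6, 0.2, -0.0]
opening: 0.0299
finger_force: 39.8
```

```bash
python3 -m pendant '[1,0.4,0,0,0,1,0, 2.2,0.8,0,0,0,2.4,0, 3.4,1.2,0,0,0,3.8,0, 4.5,1.6,0,0,0,5,0, 5.12,1.83,0,0,0,6,0, 5.12,1.83,0,0,0,6,0, 5.12,1.83,-1,0,0,6,0, 5.12,1.83,-2,0,0,6,0, 5.12,1.83,-2.7,0,0,6,0, 5.12,1.83,-3.0,0,0,6,0, 5.12,1.83,-3.0,0,0,6,0, 5.12,1.83,-3.0,0,0,6,0]'
python3 -m pendant '[0,0,0,0,0,0,0.6, 0,0,0,0,0,0,0.6, 0,0,0,0,0,0,0.6, 0,0,1,0,0,0,0.6, 0,0,2.5,0,0,0,0.7, 0,0,3.5,0,0,0,0.7, -1.8,-1.2,3.5,0,0,0,0.7, -3.7,-2.6,3.5,0,0,0,0.7, -3.7,-2.6,3.5,0,0,0,0.7, -3.7,-2.6,3.5,0,0,0,0.7, -3.7,-2.6,3.5,0,0,0,0.7]'
```

```text
t: 10.33
eef_pos: [0.6158, 0.1008, 0.0391]
tcp_rot: [[0.972, 0.233, 0.001], [0.233, -0.972, -0.0], [0.001, 0.0, -1.0]]
contact_force: [0.4, -0.3, 0.6]
opening: 0.0302
finger_force: 40.2
t: 11.25
eef_pos: [0.5229, 0.0353, 0.1264]
tcp_rot: [[0.973, 0.232, 0.001], [0.232, -0.973, -0.0], [0.001, 0.0, -1.0]]
contact_force: [-0.9, 0.0, -0.2]
opening: 0.0601
finger_force: 0.0
```

```bash
python3 -m pendant '[0,0,-1,0,0,0,0.7, 0,0,-2,0,0,0,0.7, 0,0,-2.56,0,0,0,0.7, 0,0,-2.56,0,0,0,0.7, 0,0,-2.56,0,0,0,0, 0,0,-2.56,0,0,0,0, 0,0,-2.56,0,0,0,0, 0,0,-2.56,0,0,0,0, 0,0,-2.56,0,0,0,0, 0,0,-1.5,0,0,0,0, 0,0,-0.5,0,0,0,0, 0,0,-0.5,0,0,0,0]'
python3 -m pendant '[1.5,-0.4,0,0,0,0,0, 3,-0.8,0,0,0,0,0, 4.62,-1.12,0,0,0,0,0, 4.62,-1.12,0,0,0,0,0, 4.62,-1.12,-1,0,0,0,0, 4.62,-1.12,-2,0,0,0,0, 4.62,-1.12,-2.7,0,0,0,0, 4.62,-1.12,-3.06,0,0,0,0, 4.62,-1.12,-3.06,0,0,0,0, 4.62,-1.12,-3.06,0,0,0,0]'
python3 -m pendant '[0,0,0,0,0,0,0.6, 0,0,0,0,0,0,0.6, 0,0,0,0,0,0,0.6, 0,0,1,0,0,0,0.7, 0,0,3,0,0,0,0.7, 0,0,5,0,0,0,1, -0.8,-2,7,0,0,0,1, -1.5,-2,9,0,0,0,1, -2,-2,9,0,0,0,1, -2,-2,9,0,0,0,1, -2,-2,9,0,0,0,1]'
python3 - <<'E'
from h import *
d=snapshot("wrist");np.savez('w5.npz',**d);u,v=150,120;
for p,r,a in tops(d): print('world',p,'r',round(r,1),a,'tray',tr(p)*1000)
print(observe()['eef_pos'])
cv2.imwrite('pics/w5.png',d['image'][:,:,::-1])
E
```

```text
t: 12.25
eef_pos: [0.5252, 0.0358, 0.1176]
tcp_rot: [[0.972, 0.234, 0.008], [0.234, -0.972, -0.001], [0.007, 0.003, -1.0]]
contact_force: [0.5, -0.5, 0.3]
opening: 0.0306
finger_force: 39.8
t: 13.08
eef_pos: [0.6389, 0.008, 0.0368]
tcp_rot: [[0.972, 0.234, 0.0], [0.234, -0.972, -0.0], [0.0, 0.0, -1.0]]
contact_force: [-0.7, -0.0, 0.2]
opening: 0.0305
finger_force: 42.7
t: 14.0
eef_pos: [0.5885, -0.0429, 0.2659]
tcp_rot: [[0.973, 0.233, 0.007], [0.233, -0.973, -0.002], [0.006, 0.004, -1.0]]
contact_force: [0.4, 0.4, -0.2]
opening: 0.0853
finger_force: 0.0
world [0.6137 0.1013 0.0327] r 14.8 709 tray [76.154  97.0539]
world [0.6361 0.0087 0.0325] r 14.8 669 tray [76.339   1.8032]
world [0.5445 0.0747 0.0327] r 15.0 607 tray [ 2.6932 87.4328]
world [0.5449 0.0355 0.0326] r 14.7 587 tray [-6.0765 49.1873]
world [0.5104 0.0947 0.0326] r 15.7 604 tray [-25.8539 114.7989]
world [0.5105 0.0542 0.0326] r 15.3 583 tray [-35.1429  75.4266]
world [0.5114 0.0158 0.0327] r 14.9 547 tray [-43.2857  37.8633]
world [0.4755 0.0733 0.0327] r 15.9 498 tray [-64.7106 102.0883]
world [0.4764 0.0335 0.0326] r 15.6 544 tray [-73.1643  63.2218]
[ 0.5887 -0.0423  0.2631]
```

View pics/w5.png

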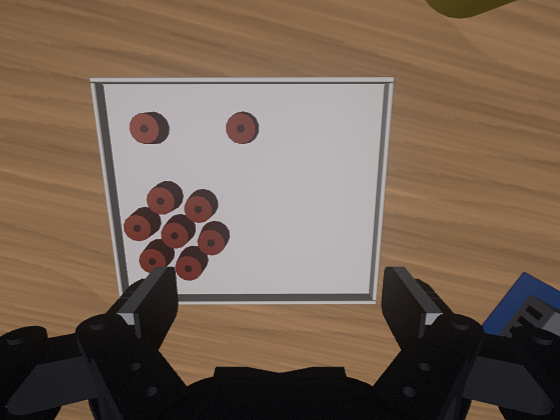

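The view shows the two moved stoppers at (148,128) and (242,128). The other seven form a hexagon with about 5 mm gaps around (177,232). I unpick it from the open side, turning the fingers to clear the neighbours.

```bash
python3 -m pendant '[-1.46,2.96,-6,0,0,-8.4,0.5, -1.46,2.96,-6,0,0,-8.4,0.5, -1.46,2.96,-6,0,0,-8.4,0.5, -1.46,2.96,-6,0,0,-8.4,0.5, -1.46,2.96,-6,0,0,-8.4,0.5, -1.46,2.96,-6,0,0,-8.4,0.5, -1.46,2.96,-6,0,0,-8.4,0.5, -1.46,2.96,-6,0,0,-8.4,0.5, -1.46,2.96,-6,0,0,-8.4,0.5]'
python3 -m pendant '[0,0,-0.8,0,0,0,0.5, 0,0,-1.5,0,0,0,0.5, 0,0,-2,0,0,0,0.5, 0,0,-2.5,0,0,0,0.5, 0,0,-2.9,0,0,0,0.5, 0,0,-3.16,0,0,0,0.5, 0,0,-3.16,0,0,0,0.5]'
```

```text
t: 14.8
eef_pos: [0.5524, 0.0321, 0.1111]
tcp_rot: [[0.881, -0.474, -0.001], [-0.474, -0.881, 0.0], [-0.001, 0.0, -1.0]]
contact_force: [0.3, 0.5, 1.0]
opening: 0.0427
finger_force: 0.0
t: 15.38
eef_pos: [0.552, 0.032, 0.0317]
tcp_rot: [[0.879, -0.476, -0.002], [-0.476, -0.879, 0.0], [-0.002, 0.001, -1.0]]
contact_force: [-0.0, -0.4, -0.1]
opening: 0.0431
finger_force: 0.0
```

```bash
python3 -m pendant '[0,0,0,0,0,0,0, 0,0,0,0,0,0,0, 0,0,0,0,0,0,0, 0,0,0,0,0,0,0, 0,0,0.5,0,0,0,0, 0,0,1.5,0,0,0,0, 0,0,2.5,0,0,0,0, 1,-1,2.5,0,0,0,0, 2,-2.2,2.5,0,0,0,0, 3.2,-3.4,2.5,0,0,0,0, 4.4,-4.8,2.5,0,0,0,0, 4.4,-4.8,2.5,0,0,0,0]'
python3 -m pendant '[0,0,-1,0,0,0,0, 0,0,-1.8,0,0,0,0, 0,0,-2.3,0,0,0,0, 0,0,-2.4,0,0,0,0, 0,0,-2.4,0,0,0,0, 0,0,-2.4,0,0,0,0.6, 0,0,-2.4,0,0,0,0.6, 0,0,-2.4,0,0,0,0.6, 0,0,-1.4,0,0,0,0.6, 0,0,0,0,0,0,0.6, 0,0,0.5,0,0,0,0.5]'
```

```text
t: 16.38
eef_pos: [0.6655, -0.0934, 0.0953]
tcp_rot: [[0.877, -0.48, 0.004], [-0.48, -0.877, -0.002], [0.004, 0.0, -1.0]]
contact_force: [-0.1, 0.1, -0.4]
opening: 0.0307
finger_force: 39.5
t: 17.3
eef_pos: [0.6638, -0.0883, 0.1129]
tcp_rot: [[0.879, -0.477, 0.007], [-0.477, -0.879, -0.002], [0.007, -0.001, -1.0]]
contact_force: [0.3, -0.0, 0.3]
opening: 0.043
finger_force: 0.0
```

```bash
python3 -m pendant '[-1.5,1,0,0,0,-1,0.5, -3,2.1,0,0,0,-2,0.5, -4.5,3.2,0,0,0,-3,0.5, -6.03,4.17,0,0,0,-4,0.5, -6.03,4.17,0,0,0,-4,0.5, -6.03,4.17,0,0,0,-4,0.5, -6.03,4.17,-0.8,0,0,-4,0.5, -6.03,4.17,-1.6,0,0,-4,0.5, -6.03,4.17,-2.3,0,0,-4,0.5, -6.03,4.17,-2.8,0,0,-4,0.5, -6.03,4.17,-2.96,0,0,-4,0.5, -6.03,4.17,-2.96,0,0,-4,0.5]'
python3 - <<'E'
from h import *
d=snapshot("scene")
for p,r,a in tops(d): print('world',p,'r',round(r,1),a,'tray',tr(p)*1000)
E
```

```text
t: 18.3
eef_pos: [0.512, 0.0159, 0.0334]
tcp_rot: [[0.663, -0.749, -0.001], [-0.749, -0.663, 0.0], [-0.0, 0.0, -1.0]]
contact_force: [0.2, 0.2, 0.4]
opening: 0.0426
finger_force: 0.0
world [ 0.6557 -0.0828  0.0326] r 16.6 87 tray [ 74.0363 -91.6863]
world [0.5128 0.054  0.0329] r 56.3 527 tray [-32.9621  74.6959]
world [0.6391 0.0083 0.0331] r 16.6 105 tray [79.1715  0.7067]
world [0.6159 0.1026 0.0332] r 16.1 116 tray [78.663  97.8866]
```

```bash
python3 -m pendant '[0,0,0,0,0,0,0, 0,0,0,0,0,0,0, 0,0,0,0,0,0,0, 0,0,0,0,0,0,0, 0,0,0.5,0,0,0,0, 0,0,1.5,0,0,0,0, 0,0,2.5,0,0,0,0, 0.7,-1.2,2.5,0,0,0,0, 1.4,-2.4,2.5,0,0,0,0, 2.2,-3.6,2.5,0,0,0,0, 2.92,-4.76,2.5,0,0,0,0, 2.92,-4.76,2.5,0,0,0,0]'
python3 -m pendant '[0,0,-1,0,0,0,0, 0,0,-1.8,0,0,0,0, 0,0,-2.3,0,0,0,0, 0,0,-2.4,0,0,0,0, 0,0,-2.4,0,0,0,0, 0,0,-2.4,0,0,0,0.6, 0,0,-2.4,0,0,0,0.6, 0,0,-2.4,0,0,0,0.6, 0,0,-1.4,0,0,0,0.6, 0,0,0,0,0,0,0.6, 0,0,0.5,0,0,0,0.5]'
python3 -m pendant '[-0.4,1.4,0.5,0,0,1.4,0.5, -0.8,2.8,0.5,0,0,2.8,0.5, -1.2,4.2,0.5,0,0,4.2,0.5, -1.6,5.6,0.5,0,0,5.6,0.5, -1.6,7.12,0,0,0,7,0.5, -1.6,7.12,0,0,0,8.4,0.5, -1.6,7.12,0,0,0,9.8,0.5, -1.6,7.12,-1,0,0,9.8,0.5, -1.6,7.12,-1.8,0,0,9.8,0.5, -1.6,7.12,-2.5,0,0,9.8,0.5, -1.6,7.12,-2.96,0,0,9.8,0.5, -1.6,7.12,-2.96,0,0,9.8,0.5]'
python3 - <<'E'
from h import *
d=snapshot("scene")
for p,r,a in tops(d): print('world',p,'r',round(r,1),a,'tray',tr(p)*1000)
E
```

```text
t: 19.35
eef_pos: [0.5873, -0.1079, 0.0967]
tcp_rot: [[0.66, -0.751, 0.004], [-0.751, -0.66, -0.002], [0.004, -0.001, -1.0]]
contact_force: [-0.4, -0.1, -0.1]
opening: 0.0304
finger_force: 39.8
t: 20.27
eef_pos: [0.5859, -0.1031, 0.1131]
tcp_rot: [[0.663, -0.748, 0.006], [-0.748, -0.663, -0.002], [0.005, -0.003, -1.0]]
contact_force: [1.3, -0.0, 0.4]
opening: 0.0428
finger_force: 0.0
t: 21.27
eef_pos: [0.5436, 0.0753, 0.033]
tcp_rot: [[1.0, 0.009, -0.003], [0.009, -1.0, 0.0], [-0.003, -0.0, -1.0]]
contact_force: [0.2, 0.1, 0.4]
opening: 0.0429
finger_force: 0.0
world [ 0.5849 -0.1017  0.0328] r 16.2 79 tray [  0.7856 -93.617 ]
world [ 0.6582 -0.0808  0.0329] r 18.1 93 tray [ 76.9357 -90.3912]
world [0.4734 0.0348 0.0326] r 15.7 66 tray [-75.7516  65.1469]
world [0.4784 0.073  0.0327] r 16.7 90 tray [-61.9634 101.1303]
world [0.6375 0.0074 0.0326] r 15.7 98 tray [77.3991  0.2262]
world [0.548  0.0736 0.0328] r 15.2 60 tray [ 5.8146 85.5077]
world [0.6165 0.1024 0.033 ] r 16.6 116 tray [79.1322 97.5455]
```

```bash
python3 -m pendant '[0,0,0,0,0,0,0, 0,0,0,0,0,0,0, 0,0,0,0,0,0,0, 0,0,0,0,0,0,0, 0,0,0.5,0,0,0,0, 0,0,1.5,0,0,0,0, 0,0,2.5,0,0,0,0, -0.3,-1.5,2.5,0,0,0,0, -0.6,-3,2.5,0,0,0,0, -0.9,-4.5,2.5,0,0,0,0, -1.2,-6,2.5,0,0,0,0, -1.44,-7.85,2.5,0,0,0,0]'
python3 -m pendant '[0,0,0,0,0,0,0, 0,0,-1,0,0,0,0, 0,0,-1.8,0,0,0,0, 0,0,-2.3,0,0,0,0, 0,0,-2.4,0,0,0,0, 0,0,-2.4,0,0,0,0, 0,0,-2.4,0,0,0,0.6, 0,0,-2.4,0,0,0,0.6, 0,0,-2.4,0,0,0,0.6, 0,0,-1.4,0,0,0,0.6, 0,0,0,0,0,0,0.6, 0,0,0.5,0,0,0,0.5]'
python3 -m pendant '[-0.3,1.4,0.5,0,0,1.4,0.5, -0.6,2.8,0.5,0,0,2.8,0.5, -0.9,4.2,0.5,0,0,4.2,0.5, -1.2,5.6,0.5,0,0,5.6,0.5, -1.29,6.2,0.5,0,0,7,0.5, -1.29,6.2,0,0,0,8.4,0.5, -1.29,6.2,0,0,0,9.8,0.5, -1.29,6.2,0,0,0,11.2,0.5, -1.29,6.2,-1,0,0,12.2,0.5, -1.29,6.2,-2,0,0,12.2,0.5, -1.29,6.2,-2.96,0,0,12.2,0.5, -1.29,6.2,-2.96,0,0,12.2,0.5]'
python3 - <<'E'
from h import *
d=snapshot("scene")
for p,r,a in tops(d): print('world',p,'r',round(r,1),a,'tray',tr(p)*1000)
E
```

```text
t: 22.32
eef_pos: [0.5084, -0.1172, 0.0977]
tcp_rot: [[1.0, 0.01, 0.0], [0.01, -1.0, 0.0], [0.0, -0.0, -1.0]]
contact_force: [1.8, -0.1, -0.1]
opening: 0.0306
finger_force: 39.6
t: 23.32
eef_pos: [0.5105, -0.1165, 0.1138]
tcp_rot: [[1.0, 0.01, 0.005], [0.01, -1.0, -0.002], [0.005, 0.002, -1.0]]
contact_force: [-0.3, -0.5, -0.0]
opening: 0.0434
finger_force: 0.0
t: 24.32
eef_pos: [0.4754, 0.0391, 0.0332]
tcp_rot: [[0.477, 0.879, -0.005], [0.879, -0.477, 0.001], [-0.002, -0.005, -1.0]]
contact_force: [-0.7, 1.0, -0.8]
opening: 0.0427
finger_force: 0.0
world [ 0.5101 -0.1134  0.0329] r 17.5 78 tray [-74.7001 -87.4946]
world [ 0.585  -0.1013  0.0331] r 16.2 79 tray [  0.952  -93.2404]
world [ 0.6586 -0.0827  0.0332] r 15.9 86 tray [ 76.8771 -92.2998]
world [0.4765 0.0352 0.0329] r 17.2 95 tray [-72.6599  64.8124]
world [0.511  0.0542 0.0329] r 16.7 92 tray [-34.7047  75.2549]
world [0.4946 0.0836 0.0327] r 35.7 218 tray [-43.7232 107.7208]
world [0.6378 0.0079 0.0332] r 15.7 99 tray [77.768   0.7122]
world [0.6159 0.1021 0.033 ] r 16.0 112 tray [78.4832 97.3457]
```

```bash
python3 -m pendant '[0,-0.2,0,0,0,0,0.5, 0,-0.2,0,0,0,0,0, 0,-0.2,0,0,0,0,0, 0,-0.2,0,0,0,0,0, 0,-0.2,0,0,0,0,0, 0,-0.2,0.5,0,0,0,0, 0,-0.2,1.5,0,0,0,0, 0,-0.2,2.5,0,0,0,0, 0.2,-1.2,2.5,0,0,0,0, 0.4,-2.2,2.5,0,0,0,0, 0.42,-2.7,2.5,0,0,0,0, 0.42,-2.7,2.5,0,0,0,0]'
python3 -m pendant '[0,0,0,0,0,0,0, 0,0,-1,0,0,0,0, 0,0,-1.8,0,0,0,0, 0,0,-2.3,0,0,0,0, 0,0,-2.4,0,0,0,0, 0,0,-2.4,0,0,0,0, 0,0,-2.4,0,0,0,0.6, 0,0,-2.4,0,0,0,0.6, 0,0,-2.4,0,0,0,0.6, 0,0,-1.4,0,0,0,0.6, 0,0,0,0,0,0,0.6, 0,0,0.5,0,0,0,0.5]'
python3 -m pendant '[0.2,0.9,0,0,0,1.4,0.5, 0.5,1.8,0,0,0,2.8,0.5, 0.8,2.7,0,0,0,4.2,0.5, 0.97,3.34,0,0,0,5.6,0.5, 0.97,3.34,0,0,0,7,0.5, 0.97,3.34,0,0,0,8.4,0.5, 0.97,3.34,0,0,0,9.8,0.5, 0.97,3.34,0,0,0,10.4,0.5, 0.97,3.34,-1,0,0,10.4,0.5, 0.97,3.34,-2,0,0,10.4,0.5, 0.97,3.34,-2.96,0,0,10.4,0.5, 0.97,3.34,-2.96,0,0,10.4,0.5]'
python3 - <<'E'
from h import *
d=snapshot("scene")
for p,r,a in tops(d): print('world',p,'r',round(r,1),a,'tray',tr(p)*1000)
E
```

```text
t: 25.37
eef_pos: [0.4882, -0.0308, 0.0995]
tcp_rot: [[0.479, 0.878, 0.003], [0.878, -0.479, -0.001], [0.0, 0.003, -1.0]]
contact_force: [-0.5, 0.6, 0.3]
opening: 0.0303
finger_force: 39.9
t: 26.37
eef_pos: [0.4886, -0.0287, 0.1144]
tcp_rot: [[0.476, 0.879, 0.005], [0.879, -0.476, -0.001], [0.001, 0.005, -1.0]]
contact_force: [0.4, 0.1, 0.8]
opening: 0.0426
finger_force: 0.0
t: 27.37
eef_pos: [0.5098, 0.0552, 0.0337]
tcp_rot: [[-0.399, 0.917, -0.006], [0.917, 0.399, 0.001], [0.003, -0.006, -1.0]]
contact_force: [-1.4, 1.0, -0.3]
opening: 0.0425
finger_force: 0.0
world [ 0.5095 -0.1138  0.0329] r 16.9 71 tray [-75.4125 -87.725 ]
world [ 0.5853 -0.1021  0.0327] r 16.0 80 tray [  1.0589 -94.0137]
world [ 0.6574 -0.0826  0.0327] r 16.6 88 tray [ 75.7121 -91.9226]
world [0.4972 0.0784 0.0326] r 36.2 277 tray [-42.4724 102.0076]
world [0.6388 0.0076 0.0323] r 16.6 102 tray [78.728  0.123]
world [0.6156 0.102  0.0328] r 15.9 112 tray [78.214 97.362]
```

```bash
python3 -m pendant '[0,0,0,0,0,0,0, 0,0,0,0,0,0,0, 0,0,0,0,0,0,0, 0,0,0,0,0,0,0, 0,0,0.5,0,0,0,0, 0,0,1.5,0,0,0,0, 0,0,2.5,0,0,0,0, 0.7,-0.9,2.5,0,0,0,0, 1.4,-1.8,2.5,0,0,0,0, 2.08,-2.63,2.5,0,0,0,0, 2.08,-2.63,2.5,0,0,0,0]'
python3 -m pendant '[0,0,0,0,0,0,0, 0,0,-1,0,0,0,0, 0,0,-1.8,0,0,0,0, 0,0,-2.3,0,0,0,0, 0,0,-2.4,0,0,0,0, 0,0,-2.4,0,0,0,0, 0,0,-2.4,0,0,0,0.6, 0,0,-2.4,0,0,0,0.6, 0,0,-2.4,0,0,0,0.6, 0,0,-1.4,0,0,0,0.6, 0,0,0,0,0,0,0.6, 0,0,0.5,0,0,0,0.45]'
python3 -m pendant '[-0.5,1,0,0,0,-1.4,0.45, -1,2,0,0,0,-2.8,0.45, -1.5,3,0,0,0,-4.2,0.45, -2.11,4.16,0,0,0,-5.6,0.45, -2.11,4.16,0,0,0,-7,0.45, -2.11,4.16,0,0,0,-8,0.45, -2.11,4.16,0,0,0,-8,0.45, -2.11,4.16,-0.7,0,0,-8,0.45, -2.11,4.16,-1.3,0,0,-8,0.45, -2.11,4.16,-1.3,0,0,-8,0.45]'
python3 - <<'E'
from h import *
d=snapshot("wrist")
for p,r,a in tops(d): print('world',p,'r',round(r,1),a,'tray',tr(p)*1000)
d=snapshot("scene")
for p,r,a in tops(d): print('world',p,'r',round(r,1),a,'tray',tr(p)*1000)
print(tr(observe()['eef_pos'])*1000)
E
```

```text
t: 28.33
eef_pos: [0.5666, -0.0143, 0.1002]
tcp_rot: [[-0.397, 0.918, 0.004], [0.918, 0.397, -0.002], [-0.003, 0.003, -1.0]]
contact_force: [-0.3, -1.7, 0.1]
opening: 0.0299
finger_force: 39.6
t: 29.33
eef_pos: [0.565, -0.011, 0.116]
tcp_rot: [[-0.399, 0.917, 0.006], [0.917, 0.399, -0.001], [-0.003, 0.005, -1.0]]
contact_force: [0.6, 0.3, 0.7]
opening: 0.0407
finger_force: 0.0
t: 30.17
eef_pos: [0.51, 0.093, 0.0774]
tcp_rot: [[0.281, 0.96, -0.004], [0.96, -0.281, 0.0], [-0.001, -0.004, -1.0]]
contact_force: [-0.1, -0.6, -0.8]
opening: 0.0385
finger_force: 0.0
world [0.613  0.1023 0.0324] r 15.6 3110 tray [75.7081 98.197 ]
world [0.5094 0.0959 0.0324] r 15.2 2555 tray [-26.5262 116.1949]
world [0.4788 0.073  0.0323] r 14.6 764 tray [-61.6262 101.1287]
world [0.6345 0.0103 0.0322] r 16.3 1766 tray [75.1922  3.7746]
world [ 0.5596 -0.0085  0.0323] r 15.7 601 tray [-2.0985  2.9851]
world [ 0.5105 -0.1156  0.0325] r 16.0 70 tray [-74.8204 -89.6846]
world [ 0.5855 -0.1005  0.0324] r 17.9 86 tray [  1.6549 -92.5124]
world [ 0.6584 -0.0828  0.0331] r 16.0 86 tray [ 76.6054 -92.3839]
world [ 0.5657 -0.0096  0.0326] r 15.9 88 tray [3.6195 0.5025]
world [0.6371 0.0093 0.0329] r 17.2 107 tray [77.4462  2.1847]
world [0.5105 0.0952 0.0328] r 16.7 104 tray [-25.5981 115.2135]
world [0.6158 0.1012 0.0331] r 15.3 108 tray [78.1536 96.4975]
[-25.5456 112.9499]
```

```bash
python3 -m pendant '[0,0,-0.6,0,0,0,0.45, 0,0,-1.2,0,0,0,0.45, 0,0,-1.74,0,0,0,0.45, 0,0,-1.74,0,0,0,0.45, 0,0,-1.74,0,0,0,0, 0,0,-1.74,0,0,0,0, 0,0,-1.74,0,0,0,0, 0,0,-1.74,0,0,0,0, 0,0,-1,0,0,0,0, 0,0,0,0,0,0,0, 0.6,-0.3,0.2,0,0,0,0, 1.3,-0.63,0.2,0,0,0,0]'
python3 -m pendant '[0,0,0,0,0,0,0, 0,0,-0.8,0,0,0,0, 0,0,-1.5,0,0,0,0, 0,0,-1.84,0,0,0,0, 0,0,-1.84,0,0,0,0, 0,0,-1.84,0,0,0,0.6, 0,0,-1.84,0,0,0,0.6, 0,0,-1.84,0,0,0,0.6, 0,0,-0.9,0,0,0,0.6, 0,0,1,0,0,0,0.6, 0,0,3,0,0,0,0.6, 0,0,5,0,0,0,0.6]'
python3 -m pendant '[0,-1,1,0,0,-1.4,1, 0.8,-2.4,2,0,0,-2.8,1, 1.5,-3.8,3,0,0,-4.2,1, 2,-4.6,4,0,0,-5.6,1, 2.4,-4.6,4,0,0,-7,1, 2.4,-4.6,4,0,0,-8.4,1, 2.4,-4.6,4,0,0,-9.8,1, 2.4,-4.6,4,0,0,-11.2,1, 2.4,-4.6,4,0,0,-12,1, 2.4,-4.6,4,0,0,-12,1, 2.4,-4.6,4,0,0,-12,1]'
python3 - <<'E'
from h import *
from scipy.spatial.distance import pdist
d=snapshot("wrist");T=tops(d);cv2.imwrite('pics/w6.png',d['image'][:,:,::-1])
for p,r,a in T: print('r',round(r,1),a,'z',p[2],'tray',tr(p)*1000)
print(len(T),pdist([t[0][:2] for t in T]).min())
s=snapshot("scene");cv2.imwrite('pics/s6.png',s['image'][:,:,::-1])
E
```

```text
t: 31.27
eef_pos: [0.5442, 0.0776, 0.087]
tcp_rot: [[0.282, 0.959, 0.004], [0.959, -0.282, -0.0], [0.001, 0.004, -1.0]]
contact_force: [-0.1, 0.4, -0.6]
opening: 0.0303
finger_force: 39.6
t: 32.27
eef_pos: [0.543, 0.0775, 0.1892]
tcp_rot: [[0.283, 0.959, 0.0], [0.959, -0.283, 0.0], [0.0, 0.0, -1.0]]
contact_force: [1.3, 0.7, -0.1]
opening: 0.051
finger_force: 0.0
t: 33.18
eef_pos: [0.6033, -0.0375, 0.2872]
tcp_rot: [[0.972, 0.236, 0.0], [0.236, -0.972, -0.0], [0.0, 0.0, -1.0]]
contact_force: [-0.1, -0.1, 0.5]
opening: 0.0853
finger_force: 0.0
r 14.8 618 z 0.03272706792995694 tray [76.3882 97.0811]
r 14.7 574 z 0.03257931920112778 tray [76.548   1.7097]
r 14.8 575 z 0.03231844321140653 tray [ 74.3278 -91.2833]
r 14.9 497 z 0.032675360570472156 tray [ 2.0967 92.0084]
r 14.8 488 z 0.032584297661592015 tray [1.2116 1.4547]
r 14.8 494 z 0.03241124094516645 tray [  0.5475 -92.7136]
r 14.5 307 z 0.032660576938748465 tray [-64.1359 103.1496]
r 15.1 452 z 0.032601317116298933 tray [-77.0507   1.8713]
r 15.3 458 z 0.03238561832155712 tray [-75.4224 -87.902 ]
9 0.0671631070565954
```

View pics/w6.png

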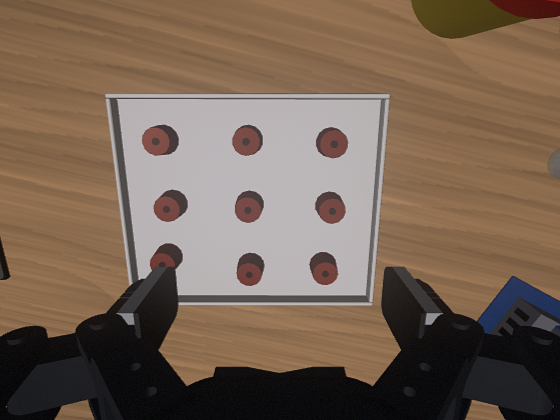

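View pics/s6.png

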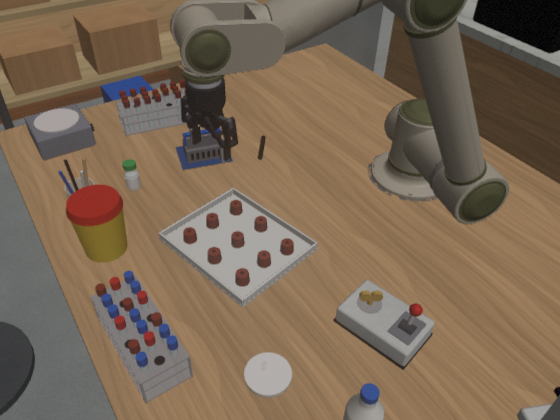

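Both views show nine stoppers in an even 3x3 grid (wrist view (155,140) to (325,268)), all at one height and with a smallest centre spacing of 67 mm. The basket stands on the pad at (203,150). Next is the timer, with key (371,297) and ball (416,310) in the scene view.

```bash
python3 -m pendant '[-0.3,1.4,0,0,0,1.4,1, -0.6,2.8,0,0,0,2.8,1, -0.9,4.2,0,0,0,4.2,1, -1.2,5.6,0,0,0,5.6,1, -1.5,7,0,0,0,7,1, -1.8,8.2,0,0,0,8.4,1, -2.2,9.4,0,0,0,9.8,1, -2.6,10.6,0,0,0,11.2,1, -3,11.8,0,0,0,12.6,1, -3.17,12.46,0,0,0,13.3,1, -3.17,12.46,0,0,0,13.3,1]'
python3 -m pendant '[0,0,0,0,0,1.4,1, 0,0,0,0,0,2.8,1, 0,0,0,0,0,4.2,1, 0,0,0,0,0,5.6,1, 0,0,0,0,0,7,1, 0,0,0,0,0,8.4,1, 0,0,0,0,0,9.8,1, 0,0,0,0,0,11.2,1, 0,0,0,0,0,12.6,1, 0,0,0,0,0,13.4,1, 0,0,0,0,0,13.4,1, 0,0,0,0,0,13.4,1]'
cat > key.py <<'E'
from h import *
import sys
d=snapshot("wrist");P,_=cloud(d);cv2.imwrite(sys.argv[1],d['image'][:,:,::-1])
near=np.hypot(P[...,0]-.44,P[...,1]-.36)<.16
m=hsv(d,(10,60,60),(30,255,255))*(near&(P[...,2]>.078)).astype(np.uint8)
for b,c,a in blobs(m,60): h=np.median(P[b][:,2]);w=plane(d,np.argwhere(b)[:,::-1],h);print('key',c.round(),a,h,rect(w))
for b,c,a in blobs((hsv(d,(0,120,60),(8,255,255))|hsv(d,(172,120,60),(179,255,255)))*near.astype(np.uint8),60): print('ball',c.round(),a,np.median(P[b],0),P[b][:,2].max(),rect(P[b]),plane(d,c,.089))
m=hsv(d,(0,0,120),(179,60,255))*(near&(abs(P[...,2]-.05)<.005)).astype(np.uint8)
for b,c,a in blobs(m,400): print('timer',a,np.median(P[b],0),rect(P[b]))
s=observe();print(s['q'],s['eef_pos'])
E
python3 key.py pics/k1.png
```

```text
t: 34.2
eef_pos: [0.5228, 0.2769, 0.2869]
tcp_rot: [[0.165, 0.986, -0.0], [0.986, -0.165, 0.001], [0.001, -0.0, -1.0]]
contact_force: [0.3, -0.0, -0.7]
opening: 0.0855
finger_force: 0.0
t: 35.2
eef_pos: [0.5245, 0.2733, 0.2868]
tcp_rot: [[-0.837, 0.547, 0.0], [0.547, 0.837, -0.0], [-0.0, -0.0, -1.0]]
contact_force: [-0.5, 0.6, 0.8]
opening: 0.0851
finger_force: 0.0
key [276.  63.] 305 0.08392342045639545 (array([428.2, 333.4]), array([ 9.4, 22.3]), 56.9)
key [277.  92.] 288 0.08405667280937773 (array([448.3, 321.5]), array([ 9.5, 22.3]), 59.4)
timer 13990 [0.4391 0.3475 0.0496] (array([427.1, 366.4]), array([108.4, 167.5]), 15.1)
[ 0.2806  0.4368  1.1182 -0.0002  1.5865 -0.7116] [0.5244 0.2734 0.2868]
```

View pics/k1.png

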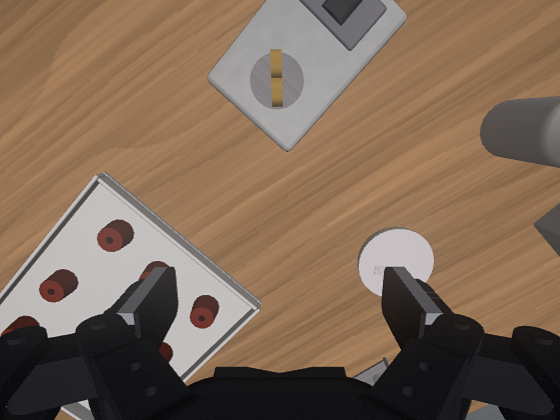

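The view shows the wing key at (276,78), two brass halves on their hub, and the lever recess at (345,5). The key's centre is (0.438,0.3275) with its wing at 148.5°, matching its place on the timer body.

```bash
python3 -m pendant '[-3.44,2.16,-5,0,0,0.34,0.5, -3.44,2.16,-5,0,0,0.34,0.5, -3.44,2.16,-5,0,0,0.34,0.5, -3.44,2.16,-5,0,0,0.34,0.5, -3.44,2.16,-6,0,0,0.34,0.5, -3.44,2.16,-6.5,0,0,0.34,0.5, -3.44,2.16,-7,0,0,0.34,0.5, -3.44,2.16,-7.6,0,0,0.34,0.5, -3.44,2.16,-8.11,0,0,0.34,0.5, -3.44,2.16,-8.11,0,0,0.34,0.5, -3.44,2.16,-8.11,0,0,0.34,0.5]'
python3 -m pendant '[0,0,0,0,0,0,0, 0,0,0,0,0,0,0, 0,0,0,0,0,0,0, 0,0,0,0,0,0,0, 0,0,0,0,0,0,0, 0,0,0,0,0,0,0, 0,0,0,0,0,0,0, 0,0,0,0,0,0,0]' 70
python3 -c "
from plant import *;s=observe();print(s['contact_force'],s['torque'],s['q'])"
```

```text
t: 36.17
eef_pos: [0.4383, 0.3278, 0.0839]
tcp_rot: [[-0.854, 0.52, -0.001], [0.52, 0.854, -0.0], [0.0, -0.001, -1.0]]
contact_force: [-1.5, 0.2, 0.9]
opening: 0.0423
finger_force: 0.0
t: 36.83
eef_pos: [0.4377, 0.3268, 0.0849]
tcp_rot: [[-0.855, 0.519, -0.001], [0.519, 0.855, -0.002], [-0.0, -0.002, -1.0]]
contact_force: [-3.6, -8.5, 6.5]
opening: 0.0089
finger_force: 68.7
[-3.63995553 -8.50781386  6.45420233] [-1.27752423  0.59421237 -0.0243776 ] [ 0.42527184  0.55969464  1.54779888 -0.00203618  1.03591483 -0.59867838]
```

```bash
python3 -m pendant '[-0.02,-0.03,0,0,0,-1,0, -0.02,-0.03,0,0,0,-2.2,0, -0.02,-0.03,0,0,0,-3.4,0, -0.02,-0.03,0,0,0,-4.6,0, -0.02,-0.03,0,0,0,-5.8,0, -0.02,-0.03,0,0,0,-7,0, -0.02,-0.03,0,0,0,-8,0, -0.02,-0.03,0,0,0,-9,0, -0.02,-0.03,0,0,0,-10,0, -0.02,-0.03,0,0,0,-10,0]'
python3 -c "
from plant import *;s=observe();print(s['contact_force'],s['torque'],s['q'])"
```

```text
t: 37.67
eef_pos: [0.4381, 0.327, 0.0849]
tcp_rot: [[-0.149, 0.989, 0.001], [0.989, 0.149, -0.0], [-0.0, 0.001, -1.0]]
contact_force: [-0.0, -2.3, 4.7]
opening: 0.0088
finger_force: 68.7
[-0.03218532 -2.28868696  4.69306981] [-0.54992569  0.02780002 -0.10544096] [ 4.24789648e-01  5.59192977e-01  1.54872499e+00 -7.70798900e-04
  1.03236913e+00  2.76061707e-01]
```

```bash
for i in 1; do :; done
python3 -m pendant '[0,0,0,0,0,-1,0, 0,0,0,0,0,-2.2,0, 0,0,0,0,0,-3.4,0, 0,0,0,0,0,-4.6,0, 0,0,0,0,0,-5.8,0, 0,0,0,0,0,-7,0, 0,0,0,0,0,-8,0, 0,0,0,0,0,-9,0, 0,0,0,0,0,-10,0, 0,0,0,0,0,-10,0]'
python3 -c "
from plant import *;s=observe();print(s['contact_force'],s['torque'],s['q'][5])"
python3 -m pendant '[0,0,0,0,0,-1,0, 0,0,0,0,0,-2.2,0, 0,0,0,0,0,-3.4,0, 0,0,0,0,0,-4.6,0, 0,0,0,0,0,-5.8,0, 0,0,0,0,0,-7,0, 0,0,0,0,0,-8,0, 0,0,0,0,0,-9,0, 0,0,0,0,0,-10,0, 0,0,0,0,0,-10,0]'
python3 -c "
from plant import *;s=observe();print(s['contact_force'],s['torque'],s['q'][5])"
```

```text
t: 38.5
eef_pos: [0.4386, 0.3268, 0.0849]
tcp_rot: [[0.661, 0.75, 0.003], [0.75, -0.661, -0.0], [0.002, 0.002, -1.0]]
contact_force: [2.5, -4.4, 5.2]
opening: 0.0087
finger_force: 68.7
[ 2.45877455 -4.38654491  5.20472982] [-0.75441289 -0.32867927 -0.12404801] 1.1471648824563112
t: 39.33
eef_pos: [0.4388, 0.3264, 0.0849]
tcp_rot: [[1.0, -0.024, 0.003], [-0.024, -1.0, -0.001], [0.003, 0.001, -1.0]]
contact_force: [2.8, -7.8, 4.5]
opening: 0.009
finger_force: 68.8
[ 2.8076794  -7.80213209  4.54191333] [-1.24051292 -0.51262268 -0.06216045] 2.019774819597562
```

```bash
python3 -m pendant '[0,0.02,0,0,0,-1,0, 0,0.02,0,0,0,-2.2,0, 0,0.02,0,0,0,-3.4,0, 0,0.02,0,0,0,-4.6,0, 0,0.02,0,0,0,-5.8,0, 0,0.02,0,0,0,-6.6,0, 0,0.02,0,0,0,-6.6,0]'
python3 -c "
from plant import *;s=observe();print(s['contact_force'],s['torque'],s['q'][5])"
python3 -m pendant '[0,0,0,0,0,0,0.8, 0,0,0,0,0,0,0.8, 0,0,0,0,0,0,0.8, 0,0,0,0,0,0,0.8, 0,0,0,0,0,0,0.8, 0,0,0,0,0,0,0.8, 0,0,0,0,0,1.4,0.8, 0,0,0,0,0,2.8,0.8, 0,0,0,0,0,4.2,0.8, 0,0,0,0,0,5.6,0.8, 0,0,0,0,0,7,0.8, 0,0,0,0,0,8.4,0.8]'
python3 -m pendant '[0,0,0,0,0,1.4,0.8, 0,0,0,0,0,2.8,0.8, 0,0,0,0,0,4.2,0.8, 0,0,0,0,0,5.6,0.8, 0,0,0,0,0,7,0.8, 0,0,0,0,0,8.4,0.8, 0,0,0,0,0,9.8,0.8, 0,0,0,0,0,11.2,0.8, 0,0,0,0,0,12.6,0.8, 0,0,0,0,0,14,0.8, 0,0,0,0,0,15.4,0.8, 0,0,0,0,0,16.8,0.8]'
python3 -m pendant '[0,0,0,0,0,1.4,0.8, 0,0,0,0,0,2.8,0.8, 0,0,0,0,0,4.2,0.8, 0,0,0,0,0,5.6,0.8, 0,0,0,0,0,7,0.8, 0,0,0,0,0,8.4,0.8, 0,0,0,0,0,9.8,0.8, 0,0,0,0,0,10.8,0.8, 0,0,0,0,0,10.8,0.8, 0,0,0,0,0,10.8,0.8]'
```

```text
t: 39.92
eef_pos: [0.4387, 0.3261, 0.0849]
tcp_rot: [[0.826, -0.564, 0.002], [-0.564, -0.826, -0.003], [0.003, 0.001, -1.0]]
contact_force: [2.8, -12.1, 5.7]
opening: 0.0086
finger_force: 69.1
[  2.76651614 -12.09195205   5.66273399] [-1.94978717 -0.4623419  -0.0366845 ] 2.595835958943744
t: 40.92
eef_pos: [0.4376, 0.3278, 0.084]
tcp_rot: [[0.99, 0.141, -0.0], [0.141, -0.99, 0.0], [-0.0, -0.0, -1.0]]
contact_force: [-0.8, 0.6, -0.0]
opening: 0.0684
finger_force: 0.0
t: 41.92
eef_pos: [0.4376, 0.3278, 0.084]
tcp_rot: [[-0.037, 0.999, -0.0], [0.999, 0.037, 0.0], [0.0, -0.0, -1.0]]
contact_force: [-0.3, -0.1, -0.2]
opening: 0.0683
finger_force: 0.0
t: 42.75
eef_pos: [0.4377, 0.3277, 0.084]
tcp_rot: [[-0.825, 0.565, -0.0], [0.565, 0.825, 0.0], [0.0, -0.0, -1.0]]
contact_force: [0.7, 0.0, 0.6]
opening: 0.0687
finger_force: 0.0
```

```bash
python3 -m pendant '[0.03,-0.05,0,0,0,0,0.3, 0.03,-0.05,0,0,0,0,0, 0.03,-0.05,0,0,0,0,0, 0.03,-0.05,0,0,0,0,0, 0.03,-0.05,0,0,0,0,0, 0.03,-0.05,0,0,0,0,0, 0.03,-0.05,0,0,0,0,0, 0.03,-0.05,0,0,0,0,0, 0.03,-0.05,0,0,0,0,0]'
python3 -m pendant '[0,0,0,0,0,-1,0, 0,0,0,0,0,-2.2,0, 0,0,0,0,0,-3.4,0, 0,0,0,0,0,-4.6,0, 0,0,0,0,0,-5.8,0, 0,0,0,0,0,-7,0, 0,0,0,0,0,-8,0, 0,0,0,0,0,-9,0, 0,0,0,0,0,-10,0, 0,0,0,0,0,-10,0]'
python3 -c "
from plant import *;s=observe();print(s['contact_force'],s['torque'],s['tau'][5],s['q'][5])"
```

```text
t: 43.5
eef_pos: [0.4384, 0.3263, 0.0841]
tcp_rot: [[-0.826, 0.563, -0.0], [0.563, 0.826, -0.0], [0.0, -0.0, -1.0]]
contact_force: [-1.2, -4.0, 4.1]
opening: 0.0086
finger_force: 69.5
t: 44.33
eef_pos: [0.4383, 0.3262, 0.0841]
tcp_rot: [[-0.097, 0.995, -0.0], [0.995, 0.097, -0.0], [-0.0, -0.0, -1.0]]
contact_force: [-1.9, -4.2, 4.7]
opening: 0.0086
finger_force: 69.8
[-1.90882786 -4.17460267  4.67238187] [-0.59039577  0.32845463  0.00866235] 1.1486149951815605 0.3262468030351376
```

```bash
python3 -m pendant '[0,0,0,0,0,-1,0, 0,0,0,0,0,-2.2,0, 0,0,0,0,0,-3.4,0, 0,0,0,0,0,-4.6,0, 0,0,0,0,0,-5.8,0, 0,0,0,0,0,-7,0, 0,0,0,0,0,-8,0, 0,0,0,0,0,-9,0, 0,0,0,0,0,-10,0, 0,0,0,0,0,-10,0]'
python3 -c "
from plant import *;s=observe();print(s['contact_force'],s['torque'],s['tau'][5],s['q'][5])"
```

```text
t: 45.17
eef_pos: [0.4382, 0.3262, 0.0841]
tcp_rot: [[0.698, 0.716, -0.0], [0.716, -0.698, -0.0], [-0.001, -0.0, -1.0]]
contact_force: [-2.7, -5.0, 5.3]
opening: 0.0089
finger_force: 69.8
[-2.66627683 -5.02812394  5.33742171] [-0.6563963   0.44764145 -0.05152611] 1.2058665230870247 1.196452173059992
```

```bash
python3 -m pendant '[0,0,0,0,0,-1,0, 0,0,0,0,0,-2.2,0, 0,0,0,0,0,-3.4,0, 0,0,0,0,0,-4.6,0, 0,0,0,0,0,-5.8,0, 0,0,0,0,0,-7,0, 0,0,0,0,0,-8,0, 0,0,0,0,0,-8,0]'
python3 -c "
from plant import *;s=observe();print(s['contact_force'],s['torque'],s['tau'][5],s['q'][5])"
```

```text
t: 45.83
eef_pos: [0.4382, 0.3263, 0.0841]
tcp_rot: [[0.995, 0.1, -0.0], [0.1, -0.995, -0.0], [-0.0, 0.0, -1.0]]
contact_force: [-2.2, -2.9, 6.0]
opening: 0.0088
finger_force: 69.9
[-2.19565524 -2.91688095  5.97306375] [-0.61463248  0.46004181 -0.02517508] 1.1215979978442192 1.893974066197465
```

```bash
python3 -m pendant '[0,0,0,0,0,-1,0, 0,0,0,0,0,-2,0, 0,0,0,0,0,-3,0, 0,0,0,0,0,-4,0, 0,0,0,0,0,-5,0, 0,0,0,0,0,-6,0, 0,0,0,0,0,-7,0, 0,0,0,0,0,-8,0, 0,0,0,0,0,-8,0]'
python3 -c "
from plant import *;s=observe();print(s['contact_force'],s['torque'],s['tau'][5],s['q'][5])"
```

```text
t: 46.58
eef_pos: [0.4382, 0.3263, 0.0842]
tcp_rot: [[0.83, -0.557, 0.001], [-0.557, -0.83, -0.002], [0.001, 0.001, -1.0]]
contact_force: [-1.7, -3.1, 5.6]
opening: 0.0087
finger_force: 131.5
[-1.68078435 -3.13210267  5.55557453] [-0.40530215  0.46901542  2.80558782] 4.073896408081055 2.5873011561419648
```

```bash
python3 -m pendant '[0,0,0,0,0,-0.3,0, 0,0,0,0,0,-0.6,0, 0,0,0,0,0,-0.6,0, 0,0,0,0,0,-0.6,0]'
python3 -c "
from plant import *;s=observe();print(s['contact_force'],s['torque'],s['tau'][5],s['q'][5])"
```

```text
t: 46.92
eef_pos: [0.4382, 0.3264, 0.0843]
tcp_rot: [[0.804, -0.595, 0.001], [-0.595, -0.804, -0.002], [0.002, 0.001, -1.0]]
contact_force: [-3.7, -3.6, 6.5]
opening: 0.0089
finger_force: 161.2
[-3.7198713  -3.5900757   6.54143944] [-0.51629331  0.53377619  3.70701246] 3.8037680089473724 2.6337009664917512
```

```bash
python3 -m pendant '[0,0,0,0,0,0,0.6, 0,0,0,0,0,0,0.6, 0,0,0,0,0,0,0.6, 0,0,0,0,0,0,0.6, 0,0,0,0,0,0,0.6, 0,0,1,0,0,0,0.6, 0,0,2.5,0,0,0,0.6, 0,0,4,0,0,1.4,0.6, -1,0.5,5,0,0,2.8,0.6, -2,1,6,0,0,4.2,0.4, -3,1.5,7,0,0,5.6,0.2, -4,2,7,0,0,7,0]'
python3 -m pendant '[-0.8,0.52,0.6,0,0,1.4,0, -0.8,0.52,0.6,0,0,2.8,0, -0.8,0.52,0.6,0,0,3.3,0, -0.8,0.52,0.6,0,0,3.3,0, -0.8,0.52,0.6,0,0,3.3,0, -0.8,0.52,0.6,0,0,3.3,0]'
python3 key.py pics/k2.png
```

```text
t: 47.92
eef_pos: [0.3384, 0.3776, 0.2637]
tcp_rot: [[0.999, -0.033, 0.007], [-0.033, -0.999, 0.005], [0.007, -0.005, -1.0]]
contact_force: [0.9, 0.6, 0.3]
opening: 0.0155
finger_force: 0.0
t: 48.42
eef_pos: [0.3186, 0.3893, 0.2738]
tcp_rot: [[0.97, 0.244, -0.0], [0.244, -0.97, -0.0], [-0.0, 0.0, -1.0]]
contact_force: [0.6, -0.1, -0.3]
opening: 0.0001
finger_force: 0.0
key [396.  65.] 341 0.08368167813712829 (array([446.8, 323.6]), array([10.4, 21.6]), 64.0)
key [376.  88.] 329 0.08379220692212547 (array([425.9, 333.9]), array([10.7, 21.7]), 63.2)
ball [280. 100.] 745 [0.3965 0.4099 0.0993] 0.3908909924698431 (array([396.6, 410.1]), array([23.9, 24.3]), 57.7) [[0.3971 0.41   0.089 ]]
timer 19070 [0.4331 0.3635 0.0495] (array([427.5, 366.3]), array([108.7, 168.8]), 15.2)
[0.6491 0.2853 1.3904 0.0001 1.4662 1.9731] [0.3187 0.3893 0.2738]
```

View pics/k2.png

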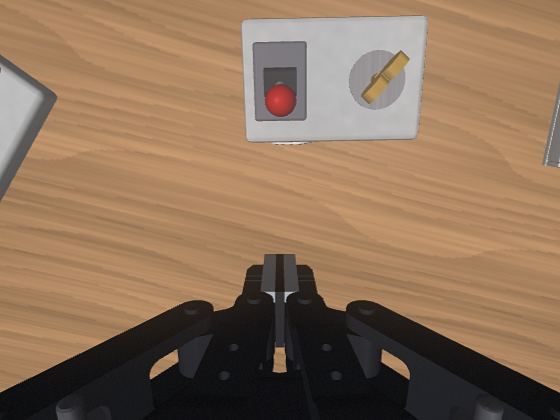

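The view shows the key wing at (385,77), now at about -26°, so it turned 355° and met the stop at rising torque. The red ball is at (280,100) on the near (-x) side.

```bash
python3 -m pendant '[1.57,0.41,-1.5,0,0,0.2,0, 1.57,0.41,-3,0,0,0.2,0, 1.57,0.41,-4.5,0,0,0.2,0, 1.57,0.41,-5.8,0,0,0.2,0, 1.57,0.41,-6.6,0,0,0.2,0, 1.57,0.41,-7.03,0,0,0.2,0, 1.57,0.41,-7.03,0,0,0.2,0, 1.57,0.41,-7.03,0,0,0.2,0]'
python3 -m pendant '[0.2,0.05,0,0,0,0,0, 0.4,0.11,0,0,0,0,0, 0.6,0.16,0,0,0,0,0, 0.8,0.22,0,0,0,0,0, 1,0.27,0,0,0,0,0, 1.2,0.32,0,0,0,0,0, 1.4,0.38,0,0,0,0,0, 1.6,0.43,0,0,0,0,0, 1.8,0.48,0,0,0,0,0, 1.95,0.52,0,0,0,0,0, 1.95,0.52,0,0,0,0,0]'
python3 - <<'E'
from h import *
for n in("scene","side"):
    d=snapshot(n);P,_=cloud(d);near=(np.hypot(P[...,0]-.42,P[...,1]-.41)<.09)&(P[...,2]>.06)
    for b,c,a in blobs((hsv(d,(0,120,60),(6,255,255))|hsv(d,(172,120,60),(179,255,255)))*near.astype(np.uint8),15): print(n,c,a,np.median(P[b],0),plane(d,c,.089))
E
```

```text
t: 49.13
eef_pos: [0.3579, 0.3996, 0.0982]
tcp_rot: [[0.965, 0.262, -0.001], [0.262, -0.965, -0.0], [-0.001, 0.0, -1.0]]
contact_force: [0.0, -0.1, 0.5]
opening: -0.0003
finger_force: 0.0
t: 50.05
eef_pos: [0.4074, 0.4129, 0.0981]
tcp_rot: [[0.965, 0.262, 0.001], [0.262, -0.965, 0.0], [0.001, -0.0, -1.0]]
contact_force: [-0.9, -0.8, -1.1]
opening: -0.0005
finger_force: 0.0
scene [406.1056 319.9296] 142 [0.4361 0.4196 0.0986] [[0.4288 0.4153 0.089 ]]
side [288.5513 335.6667] 78 [0.4316 0.4222 0.0997] [[0.4319 0.417  0.089 ]]
```

```bash
python3 -m pendant '[0.1,0.03,0,0,0,0,0, 0.2,0.05,0,0,0,0,0, 0.2,0.05,0,0,0,0,0]'
python3 -m pendant '[0.1,0.03,0,0,0,0,0, 0.15,0.04,0,0,0,0,0, 0.15,0.04,0,0,0,0,0]'
```

```text
t: 50.4
eef_pos: [0.4116, 0.414, 0.0981]
tcp_rot: [[0.965, 0.263, -0.0], [0.263, -0.965, -0.0], [-0.0, 0.0, -1.0]]
contact_force: [-0.3, -0.1, -0.1]
opening: -0.0002
finger_force: 0.3
t: 50.65
eef_pos: [0.4126, 0.4143, 0.0979]
tcp_rot: [[0.965, 0.263, -0.006], [0.263, -0.965, -0.003], [-0.007, 0.001, -1.0]]
contact_force: [-12.3, -2.2, 4.4]
opening: -0.0
finger_force: 6.4
```

```bash
python3 -m pendant '[-0.5,-0.13,0,0,0,0,0, -1.2,-0.32,0,0,0,0,0, -1.8,-0.48,0.5,0,0,0,0, -2,-0.5,2,0,0,0,0, -2.2,-0.6,3.6,0,0,0,0, -2.6,-0.6,5,0,0,0,0, -2.8,-0.6,6.6,0,0,0,0, -2.8,-0.6,7,0,0,0,0, -2.8,-0.6,7,0,0,0,0, -2.8,-0.6,7,0,0,0,0]'
python3 key.py pics/k3.png
python3 - <<'E'
from h import *
from scipy.spatial.distance import pdist
for n in("scene","side"):
    d=snapshot(n);T=tops(d);print(n,len(T),pdist([t[0][:2] for t in T]).min());print(np.array([np.r_[tr(t[0])*1000,t[0][2]*1000] for t in T]).round())
    cv2.imwrite(f'pics/{n}9.png',d['image'][:,:,::-1])
E
```

```text
t: 51.48
eef_pos: [0.3453, 0.3999, 0.2734]
tcp_rot: [[0.965, 0.263, 0.001], [0.263, -0.965, 0.001], [0.001, -0.0, -1.0]]
contact_force: [0.0, -1.4, -0.8]
opening: 0.0002
finger_force: 0.0
key [400. 104.] 321 0.08376807573175699 (array([447.5, 323.5]), array([11.1, 20.8]), 63.7)
key [380. 125.] 319 0.08378641855268171 (array([426.4, 333.6]), array([11.2, 21.4]), 63.6)
ball [286.  87.] 758 [0.4342 0.4203 0.0977] 0.39055046517519004 (array([430.9, 417.8]), array([32.9, 24. ]), 33.4) [[0.435  0.4203 0.089 ]]
timer 15616 [0.435  0.356  0.0494] (array([426. , 366.3]), array([111.4, 168.5]), 15.2)
timer 1837 [0.4006 0.4104 0.0515] (array([414. , 414.6]), array([64.9, 45.6]), 15.1)
[ 0.6342  0.3312  1.3269 -0.0001  1.4848  1.9393] [0.3451 0.3997 0.2723]
scene 9 0.06629281082749389
[[-76. -88.  33.]
 [  3. -93.  33.]
 [-77.   1.  33.]
 [ 76. -92.  33.]
 [  2.   2.  33.]
 [-62. 102.  33.]
 [ 78.   1.  33.]
 [  4.  93.  33.]
 [ 78.  98.  33.]]
side 9 0.06664046504744603
[[-76. -87.  33.]
 [ -1. -90.  33.]
 [ 74. -89.  33.]
 [-78.   4.  33.]
 [  2.   4.  33.]
 [ 76.   3.  33.]
 [  2.  94.  33.]
 [-64. 104.  33.]
 [ 76.  98.  33.]]
```

View pics/scene9.png

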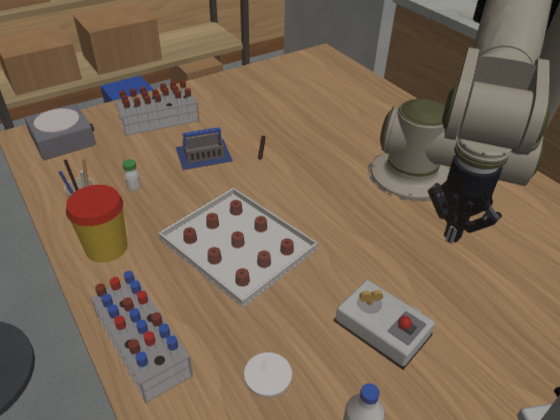

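The final view shows the basket upright on the pad (203,148), nine stoppers spread evenly over the tray, the lever over at (405,322), and the dish, jar and pen where they were.

```bash
python3 -c "
from plant import *
print(job_done())"
```

```text
the job is handed in; nothing more can be done
None
```

The job is handed in: the basket is upright on the pad, the nine stoppers are spread in one layer at least 30 mm apart, the key was wound until it met its stop, and the start lever was then pushed fully over.

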